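# Let the pin head down onto the board

### The job

The tester's pin head hangs on the ratchet: let it down onto the board. Throw the pawl's release lever over, wind the crank up just enough (less than a tooth) for the pawl to spring out, then let the crank turn back slowly, never letting it run, until the pins rest on the board with the head's full weight but are not pressed down any harder, and leave the crank free. Leave everything else on the bench alone.

Things in the scene. Friction and masses are not known exactly. Their poses are not given: they have to be found in the camera images.
- hoist: The board tester: black column (60 wide in y, x -18 to 45, 225 tall, mm) on a steel base 230 x 130 x 20. Origin on the bench straight below the crankshaft; z up, y along the shaft. Crank on the +y side; ratchet, pawl and lever on the -y side. The toothed ram, 26 square at x -46 to -20, reaches up to 269. The board, centred at x -75, lies on a shimmed seat: its top is 55 to 67 up, not measured.
- pinhead: The load: aluminium plate 100 x 100 mm with a field of brass spring pins under it, on the vertical ram; 2.2 kg +-15 %. Origin at the centre of the pin tips (unpressed), 97 mm above the bench at the start, so 30 to 42 mm above the board. The pins yield together by about 1 mm per 9 N and bottom out at 7 mm.
- crank (a joint): Crank and ratchet angle, rad, 0 at the start. Positive: turning back, head sinks 20 mm per rad; negative: winding up (end stop -0.75; a tooth is 0.52). Seen with hoist x right and z up, the handle stands at 0.349 + this angle, anticlockwise from x: turning back takes it up, over the top and down on the -x side. The load drives the handle that way with about 4 to 8 N.
- shaft (a point): Point on the crankshaft's axis, 185 mm above the bench, level with the middle of the handle along the shaft (hoist y = 104 mm): the centre of the handle's circle. Axes as the hoist's.
- crank_grip (a point): Middle of the crank's black handle: a smooth cylinder 22 mm in diameter and 86 mm long, parallel to hoist y, spinning freely on its pin. It runs on a circle of radius 70 mm about the shaft. The flat crank arm lies at hoist y 45 to 55 mm, the handle at 61 to 147 mm.
- lever (a joint): Angle of the pawl's release lever, rad: 0 to 0.12 at the start (its tab holds the pawl in), 0.9 at its end stop, thrown right over (pawl free to spring out). It stands up from the pawl pin, leaning 0.35 rad towards hoist +x at 0, and swings towards hoist -x as the angle grows. Drag about 3 N at the knob; it stays where it is left.
- lever_knob (a point): Middle of the black knob at the lever's top: cylinder 16 mm in diameter, 30 mm long along hoist y. It swings 62 mm from the pawl pin. Below it the lever is a flat bar, 10 mm wide in x.
- pawl_pin (a point): Point on the axis (along hoist y) on which pawl and lever turn, beside the knob's middle: hoist x -36, y -71, z 234 mm. Axes as the hoist's.
- pawl (a joint): Angle of the pawl, a steel nose hinged on the pin, rad: about 0 in a tooth, about 0.45 sprung right out. A light spring pulls it outwards, but even with the lever thrown the load on the tooth pins it in until the crank is wound up a little (about 0.05 to 0.15 rad); then it springs out by itself, and only the hand on the crank holds the load.
- solvent: Bystander, to be left alone: white solvent bottle, 56 mm wide and 130 mm tall. Origin at the centre of its underside.
- bits_tray: Bystander, to be left alone: grey plastic tray, 100 x 140 x 30 mm. Origin at the centre of its underside.
- driver: Bystander, to be left alone: screwdriver, 160 mm long. Origin at the centre of its underside.
- frames: Bystander, to be left alone: pile of four aluminium frames, 130 x 100 x 44 mm. Origin at the centre of its underside.
- brush: Bystander, to be left alone: small wooden brush, 150 mm long. Origin at the centre of its underside.
- meter: Bystander, to be left alone: orange multimeter, 170 x 85 x 34 mm. Origin at the centre of its underside.
- board: Bystander, to be left alone: bare circuit board lying on the bench, 86 x 82 mm. Origin at the centre of its underside.

How it is judged:
By the outcome, as a careful person would: the job done as asked, in the order asked, and still so for the second after the job is handed in, with the robot touching nothing.
It also fails if it takes over 64 s, if anything falls off the work surface, if the arm or the gripper's body presses on something with over 40 N, if the wrist force passes 120 N, or if a joint passes its speed limit or range.

### The arm

A 7-joint arm with a two-finger parallel gripper is mounted at the origin on the work surface. World frame = base frame: x ahead of the robot, y to its left, z up, the work surface at z = 0. Lengths are in mm, angles in rad, forces in N, time in s.
With the tool pointing down it reaches from about 350 to 900 mm from the base axis. Payload 7.2 kg.
Tool frame: the origin (TCP) lies at the very end of the fingers, on their centre line; the grasp point (between the pads) lies 19 mm behind it (r.grip_depth is the distance from the TCP to the grasp point, in mm); z points along the fingers, y is the direction in which the jaws open and shut (so a half turn about z gives the same grasp; the last joint's range is limited). The gripper opens to 88 mm and grips with 3 to 60 N. Pads are 20 mm wide; open, the fingers measure 115 mm over their backs; the gripper's body (75 mm by 178 mm) begins 61 mm behind the grasp point.
Start: joints at [-1.268, 0.411, -0.013, 1.596, 0.006, 1.134, -0.082], TCP at [226.485, 582.524, 199.453] pointing down, gripper open.
Joint ranges: [-2.95, 2.95], [-0.29, 1.99], [-1.47, 1.44], [0.14, 2.54], [-1.03, 4.17], [0.13, 1.85], [-2.86, 2.86]. Speed limits (rad/s): [2.39, 2.39, 3.01, 3.01, 3.14, 3.14, 3.14].

### API

Orientations are given as a unit quaternion [w, x, y, z].
In Python, from rig import r gives the robot as it stands.
- The arm moves only by the tool carry_out, never from a script. Its argument "deltas" is a list of rows, each a list of 7 numbers: the shift along the tool's x, y, z scaled (see below), then the turn, a rotation vector about the tool's x, y, z scaled (see below), then the closure, from -1 (fully open) to 1 (shut). A call has 1 to 12 rows; each row shifts and turns the pose as measured when the row begins, along the tool's axes as they then stand; what a row does not reach is not made up. The controller multiplies each number of a shift by 0.03 m and each number of a turn by 0.12 rad. A row lasts 1/12 s, in which the tool goes at most 41.7 mm and 7.16 degrees, less where a joint would pass 70% of its speed; a pose out of reach is approached as far as the arm can. A call with a number of a shift or a turn outside -1 to 1 is refused whole. A call with a gripper value outside its range is refused whole. The fingers move at their own pace and stop on an object; the grip force is fixed at half the most. Time passes only in rows, so rows that do not move let the fingers close. It gives the time, the measured TCP pose, the force and the opening at its end, in the units of the state.
- r.sense(): the state, without advancing time (a new reading comes with each control period).
- r.capture(name): name is "side" or "top"; returns the picture (420x560x3 uint8, red, green, blue); there is no depth.
- r.get_calibration(name): a dict with "intrinsics" (3x3 intrinsics, pixels), "R" (3x3) and "t" (3): a world point X has camera coordinates R X + t. Camera axes: x right, y down, z forward; pixel columns grow to the right and rows downward; lengths in mm; the calibration is good to about 2 mm. A picture is of the moment at which its call begins. get_calibration takes no time and is no camera call.
- r.close_job(): hands the job in, once; it reports no verdict.
Trained networks look in the newest picture that a camera, given by its name, has taken for a name from the list of things; names that differ only in an ending like _2 or _b are one class to them, and where a whole thing is asked for, a point or a joint stands for the part that bears it (a point fixed in the world has none). Each returns a list of dicts, best first, with "p" (0 to 1); they miss things now and then, are a little off and sometimes report something else, mostly with a low value. They report only what shows in the picture. A call takes as long as a camera call.
- r.find_in(thing, camera): "xyz" ([x, y, z] in mm, in the coordinates of the camera as it stood for that picture, good to about 4 mm: the middle of the surface that is visible of it).
- r.cut_out(thing, camera): "pixels" (420x560 bool, what is visible of it).
- r.mark_of(thing, camera): "xyz" ([x, y, z] in mm, in the coordinates of the camera as it stood for that picture, good to about 4 mm: a listed point, or the origin of a listed thing).
The state is a dict: "time_s": time; "joints": joint angles; "qd": joint speeds; "joint_torque": joint torques, N m; "eef_pos": TCP position; "eef_rot": TCP orientation; "contact_force": force on the tool from outside, world axes, zero at the start; "torque": the same for the moment, N m; "width": finger opening in mm.
Only numpy, scipy, OpenCV 4.12 (cv2) and the standard library are available. Lean on these libraries where they do the work, as an engineer would, in place of code of your own. Each camera call takes 0.05 s, during which the arm holds its last target.

## Working session

There is one attempt and no reset: what is moved stays moved. The work goes in short steps, Python scripts to look and compute and a tool call to move; the robot and the scene stay as the last step left them, time stands still between calls to the robot, and variables do not carry over. Pictures are saved under pics/ and viewed, and the job is handed in when it is done.

Besides the shell and the picture viewer there is one more tool, called after "Emit:" as name(argument=value, ...), one argument or row to a line, values as JSON. carry_out: Moves the arm, as the interface text tells. Shifts and turns lie within -1 to 1; 1 stands for 0.03 m of shift or 0.12 rad of turn. Its arguments: {"type":"object","properties":{"deltas":{"type":"array"}},"required":["deltas"]}

```bash
ls; mkdir -p pics
cat > h.py <<'E'
import numpy as np, cv2
from rig import r
def save(c,n):
    im=r.capture(c); cv2.imwrite(f'pics/{n}.png',im[:,:,::-1]); return im
def world(c,p):
    k=r.get_calibration(c); return np.array(k['R']).T@(np.array(p)-np.array(k['t']))
E
python3 - <<'E'
from h import *
print({k:np.round(v,3).tolist() for k,v in r.sense().items()})
for c in ('side','top'):
    save(c,c+'0')
    for t in ('hoist','shaft','crank_grip','lever_knob','pawl_pin','pinhead'):
        for d in r.mark_of(t,c)[:2]: print(c,t,round(d['p'],2),world(c,d['xyz']).round(1))
print(r.sense()['time_s'])
E
```

```text
pics
{'time_s': 0.0, 'joints': [-1.268, 0.412, -0.013, 1.597, 0.006, 1.134, -0.082], 'qd': [-0.0, 0.001, -0.0, -0.001, -0.002, -0.001, 0.001], 'joint_torque': [-0.001, -58.794, 0.641, -29.109, -0.054, 0.018, 0.0], 'eef_pos': [226.331, 582.003, 198.633], 'eef_rot': [-0.0, 0.184, 0.983, -0.001], 'contact_force': [-0.58, 0.799, -0.196], 'torque': [0.015, 0.023, -0.042], 'width': 87.629}
side hoist 0.59 [522.2  26.5  -1.7]
side crank_grip 0.54 [621.3 105.9 206.7]
side lever_knob 0.68 [477.7 -28.7 296.7]
side lever_knob 0.52 [522.1  27.4  -4.1]
side pawl_pin 0.85 [468.  -31.1 231.2]
side pinhead 0.93 [454.4  47.4  93.8]
top hoist 0.68 [524.5  26.5   2.3]
top shaft 0.65 [554.2 120.7 185.8]
top crank_grip 0.59 [615.6 104.  208.3]
top crank_grip 0.37 [725.2 140.4   4.8]
top lever_knob 0.55 [480.5 -36.  291.3]
top pawl_pin 0.71 [470.8 -33.6 228.8]
top pinhead 0.61 [451.1  47.8  97.6]
top pinhead 0.18 [ 398.1 -359.9   -0.5]
0.7
```

View pics/side0.png

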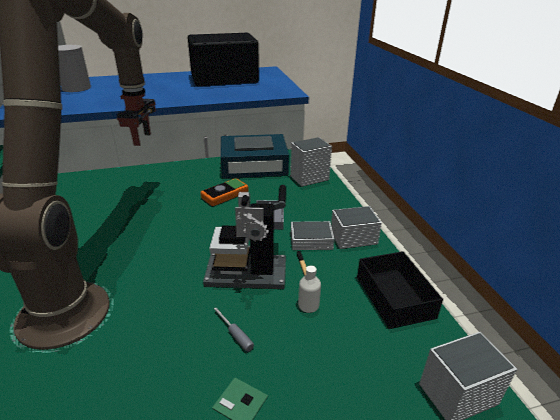

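View pics/top0.png

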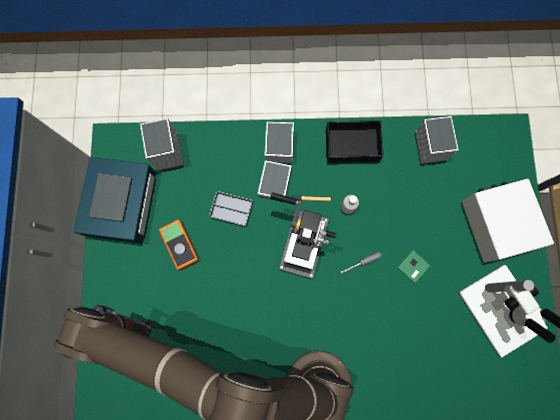

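```bash
cat >> h.py <<'E'
from scipy.optimize import least_squares
from scipy.spatial.transform import Rotation as Ro
H=dict(hoist=(0,0,0),shaft=(0,104,185),crank_grip=(65.8,104,208.9),pawl_pin=(-36,-71,234),pinhead=(-75,0,97))
import json,os
def hw(p,f=None):
    f=f or json.load(open('fit.json')); c,s=np.cos(f[2]),np.sin(f[2]); p=np.array(p,float)
    return np.array([f[0]+c*p[0]-s*p[1],f[1]+s*p[0]+c*p[1],p[2]])
def wh(p):
    f=json.load(open('fit.json')); c,s=np.cos(f[2]),np.sin(f[2]); d=np.array(p)[:2]-f[:2]
    return np.array([c*d[0]+s*d[1],-s*d[0]+c*d[1],p[2]])
def st():
    s=r.sense(); f=json.load(open('fit.json')); q=s['eef_rot']; R=Ro.from_quat([q[1],q[2],q[3],q[0]])
    c,sn=np.cos(f[2]),np.sin(f[2]); Rt=np.array([[-sn,c,0],[c,sn,0],[0,0,-1]]).T
    Rh=np.array([[c,-sn,0],[sn,c,0],[0,0,1]])
    print('t',round(s['time_s'],2),'tcp hoist',wh(s['eef_pos']).round(1),'F hoist',(Rh.T@np.array(s['contact_force'])).round(1),'w',round(s['width'],1),'rotneeded(tool)',(R.inv()*Ro.from_matrix(Rt)).as_rotvec().round(3),'j',np.round(s['joints'],2))
    return s,R
def todelta(ph):
    s,R=st(); print('tool delta mm',R.inv().apply(hw(ph)-np.array(s['eef_pos'])).round(1))
E
python3 - <<'E'
from h import *
P=[]
for c in ('side','top'):
    save(c,c+'1')
    for t in H:
        for d in r.mark_of(t,c)[:1]:
            if d['p']>.4: w=world(c,d['xyz']); P.append((t,w)); print(c,t,round(d['p'],2),w.round(1))
old=[('hoist',(522.2,26.5,-1.7)),('crank_grip',(621.3,105.9,206.7)),('pawl_pin',(468,-31.1,231.2)),('pinhead',(454.4,47.4,93.8)),('hoist',(524.5,26.5,2.3)),('shaft',(554.2,120.7,185.8)),('crank_grip',(615.6,104,208.3)),('pawl_pin',(470.8,-33.6,228.8)),('pinhead',(451.1,47.8,97.6))]
P+= old
res=least_squares(lambda f:np.concatenate([(hw(H[t],list(f))-np.array(w))[:2] for t,w in P]),[523,26,-.29],loss='soft_l1',f_scale=3)
print(res.x,res.fun.reshape(-1,2).round(1).tolist())
json.dump(list(res.x),open('fit.json','w'))
todelta((30,-71,380))
E
```

```text
side hoist 0.93 [ 5.252e+02  2.360e+01 -4.000e-01]
side crank_grip 0.73 [456.2  49.   95.7]
side pawl_pin 0.81 [468.3 -29.9 232.2]
side pinhead 0.76 [454.5  47.7  90.8]
top hoist 0.91 [524.3  28.8   1.9]
top shaft 0.68 [553.2 124.  184.1]
top crank_grip 0.67 [613.  104.4 209.2]
top pawl_pin 0.71 [467.2 -34.7 233.2]
top pinhead 0.58 [448.6  47.8  98.8]
[ 5.23395290e+02  2.49423661e+01 -3.00642623e-01] [[-1.8, 1.4], [160.8, 55.7], [-0.3, -2.3], [-2.7, -0.6], [-1.0, -3.9], [1.0, 0.3], [4.0, 0.3], [0.8, 2.5], [3.1, -0.6], [1.2, -1.6], [-4.3, -1.1], [-0.0, -1.1], [-2.6, -0.2], [-1.1, -1.6], [-0.0, 3.6], [1.4, 0.8], [-2.8, 1.4], [0.7, -0.6]]
t 1.3 tcp hoist [-448.7  444.7  199.5] F hoist [ 1.2 -0.3  0.6] w 88.0 rotneeded(tool) [ 0.    -0.     1.501] j [-1.27  0.41 -0.01  1.6   0.01  1.13 -0.08]
tool delta mm [-513.7 -480.8 -180.6]
```

Emit:
carry_out(
  deltas=[
    [0,0,-1,0,0,0,1],
    [-0.3,0,-1,0,0,0.2,1],
    [-0.6,0,-1,0,0,0.4,1],
    [-1,0,-1,0,0,0.5,1],
    [-1,0,-1,0,0,0.5,1],
    [-1,0,-1,0,0,0.5,1],
    [-1,0,-0.5,0,0,0.5,1],
    [-1,0,0,0,0,0.5,1],
    [-1,0,0,0,0,0.5,1],
    [-1,0,0,0,0,0.5,1],
    [-1,0,0,0,0,0.5,1],
    [-1,0,0,0,0,0.5,1],
  ],
)

```text
time_s: 2.3
eef_pos: [458.6, 402.1, 401.8]
eef_rot: [-0.001, 0.476, 0.879, -0.0]
contact_force: [0.8, -0.2, 0.2]
width: 11.2
```

```bash
python3 -c "
from h import *
todelta((30,-71,380))"
```

```text
t 2.3 tcp hoist [-173.5  341.1  401.8] F hoist [0.8 0.  0.2] w 11.2 rotneeded(tool) [-0.001 -0.     0.879] j [-0.96  0.3   0.23  1.31 -0.07  1.55 -0.16]
tool delta mm [-419.6 -187.6   21.8]
```

Emit:
carry_out(
  deltas=[
    [-1,-0.3,0,0,0,0.6,1],
    [-1,-0.3,0,0,0,0.6,1],
    [-1,-0.3,0,0,0,0.6,1],
    [-1,-0.3,0,0,0,0.6,1],
    [-1,-0.2,0,0,0,0.6,1],
    [-1,-0.2,0,0,0,0.6,1],
    [-1,0,0,0,0,0.6,1],
    [-1,0,0,0,0,0.6,1],
    [-1,0,0,0,0,0.6,1],
    [-1,0,0,0,0,0.6,1],
    [-1,0,0,0,0,0.6,1],
    [0,0,0,0,0,0.6,1],
  ],
)

```text
time_s: 3.3
eef_pos: [480.7, 44.3, 401.9]
eef_rot: [0.001, 0.817, 0.577, 0.001]
contact_force: [0.2, -0.5, 0.7]
width: 0.5
```

```bash
python3 -c "
from h import *
todelta((30,-71,380))"
```

```text
t 3.3 tcp hoist [-46.5   5.8 401.9] F hoist [ 0.4 -0.4  0.7] w 0.5 rotneeded(tool) [ 0.002 -0.    -0.041] j [-0.68  0.03  0.51  1.62 -0.02  1.5  -0.51]
tool delta mm [-73.6  79.6  22. ]
```

Emit:
carry_out(
  deltas=[
    [-0.8,0.9,0,0,0,-0.2,1],
    [-0.8,0.9,0.3,0,0,-0.2,1],
    [-0.8,0.8,0.5,0,0,0,1],
    [0,0,1,0,0,0,1],
  ],
)

```text
time_s: 3.63
eef_pos: [535.2, -53.0, 353.7]
eef_rot: [0.003, 0.805, 0.594, 0.007]
contact_force: [-0.4, -0.5, -0.2]
width: 0.3
```

```bash
python3 -c "
from h import *
todelta((30,-71,283))
save('side','s2');save('top','t2')
for c in ('side','top'):
  for t in ('lever_knob','pawl_pin'):
    for d in r.mark_of(t,c)[:2]: print(c,t,round(d['p'],2),wh(world(c,d['xyz'])).round(1))
im=cv2.imread('pics/s2.png')[120:320,140:360]; cv2.imwrite('pics/s2c.png',cv2.resize(im,None,fx=3,fy=3)[:600,:660])"
```

```text
t 3.63 tcp hoist [ 34.4 -70.9 353.7] F hoist [-0.2 -0.6 -0.2] w 0.3 rotneeded(tool) [ 0.014 -0.008  0.002] j [-0.51  0.16  0.62  1.61 -0.1   1.39 -0.18]
tool delta mm [-0.6 -5.4 70.7]
side lever_knob 0.45 [-27.6 -61.6 298.3]
side pawl_pin 0.73 [-37.8 -67.9 229.6]
top lever_knob 0.6 [-25.8 -71.4 292.4]
```

View pics/s2c.png

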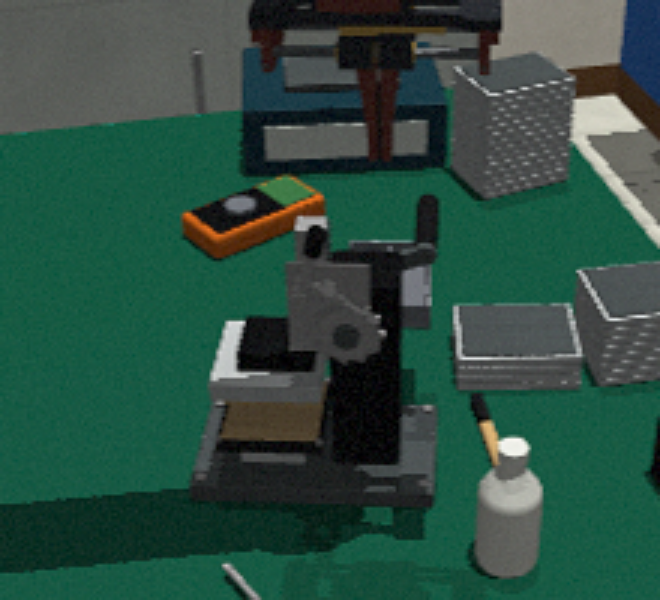

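The knob shows at crop (315,240), the ram top just left of it, the handle at (428,220), and the closed fingers above, on the +x side. Now I go down beside the knob.

Emit:
carry_out(
  deltas=[
    [0,0,0.8,0,0,0,1],
    [0,0,0.8,0,0,0,1],
    [0,0,0.5,0,0,0,1],
    [0,-0.2,0.2,0,0,0,1],
    [0,-0.3,0,0,0,0,1],
    [0,-0.3,0,0,0,0,1],
  ],
)

```text
time_s: 4.43
eef_pos: [514.2, -31.2, 290.5]
eef_rot: [0.003, 0.799, 0.601, 0.013]
contact_force: [-1.0, -0.2, 0.0]
width: 0.5
```

```bash
python3 -c "
from h import *
todelta((-68,-71,283))"
```

```text
t 4.43 tcp hoist [  7.9 -56.4 290.5] F hoist [-0.9 -0.5  0. ] w 0.5 rotneeded(tool) [ 0.021 -0.017  0.021] j [-0.55  0.14  0.59  1.78 -0.09  1.23 -0.21]
tool delta mm [-13.2 -76.3   5.7]
```

Emit:
carry_out(
  deltas=[
    [-0.5,0,0.2,0.1,-0.1,0.1,1],
    [0,0,0.1,0.1,-0.1,0.1,1],
    [0,-0.2,0,0,0,0,1],
    [0,-0.2,0,0,0,0,1],
  ],
)

```text
time_s: 4.77
eef_pos: [497.6, -41.6, 285.1]
eef_rot: [0.001, 0.806, 0.592, -0.002]
contact_force: [1.1, -1.0, 0.4]
width: 0.6
```

```bash
python3 -c "
from h import *
todelta((-68,-71,283))"
```

```text
t 4.77 tcp hoist [ -5.  -71.2 285.1] F hoist [ 1.3 -0.6  0.4] w 0.6 rotneeded(tool) [-0.     0.005 -0.004] j [-0.55  0.13  0.6   1.8  -0.07  1.24 -0.23]
tool delta mm [ -0.  -63.    2.1]
```

Emit:
carry_out(
  deltas=[
    [0,-0.3,0,0,0,0,1],
    [0,-0.3,0,0,0,0,1],
    [0,-0.3,0,0,0,0,1],
    [0,-0.3,0,0,0,0,1],
  ],
)

```text
time_s: 5.1
eef_pos: [460.4, -29.8, 285.6]
eef_rot: [0.002, 0.806, 0.592, -0.002]
contact_force: [-0.6, 1.1, -0.5]
width: 0.4
```

```bash
python3 -c "
from h import *
todelta((-68,-71,283))"
```

```text
t 5.1 tcp hoist [-43.9 -71.  285.6] F hoist [-0.9  0.9 -0.5] w 0.4 rotneeded(tool) [ 0.001  0.005 -0.004] j [-0.59  0.04  0.57  1.88 -0.02  1.23 -0.32]
tool delta mm [ -0.1 -24.1   2.6]
```

```bash
python3 -c "
from h import *
save('side','s3')
im=cv2.imread('pics/s3.png')[150:270,190:320]; cv2.imwrite('pics/s3c.png',cv2.resize(im,None,fx=5,fy=5))
save('top','t3')
im=cv2.imread('pics/t3.png')[190:290,250:370]; cv2.imwrite('pics/t3c.png',cv2.resize(im,None,fx=5,fy=5))
for c in ('side','top'):
  for t in ('lever_knob',):
    for d in r.mark_of(t,c)[:2]: print(c,t,round(d['p'],2),wh(world(c,d['xyz'])).round(1))
"
```

```text
side lever_knob 0.64 [-23.2 -68.1 295.6]
top lever_knob 0.65 [-75.8   2.4  96.3]
```

View pics/s3c.png

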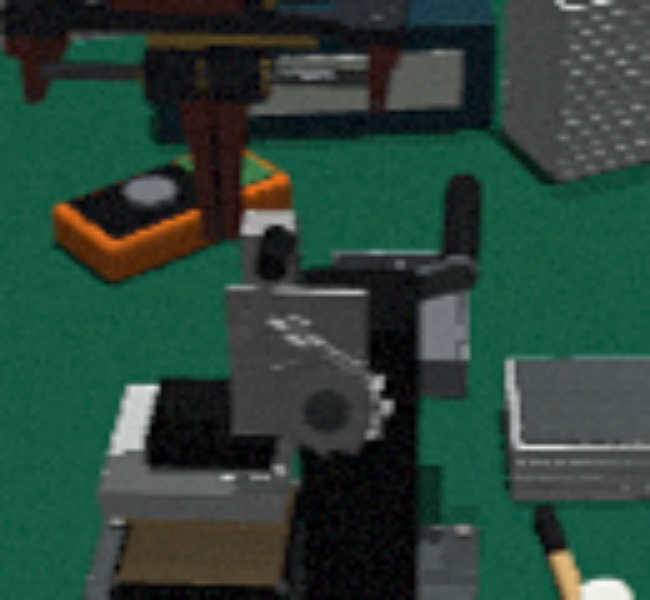

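View pics/t3c.png

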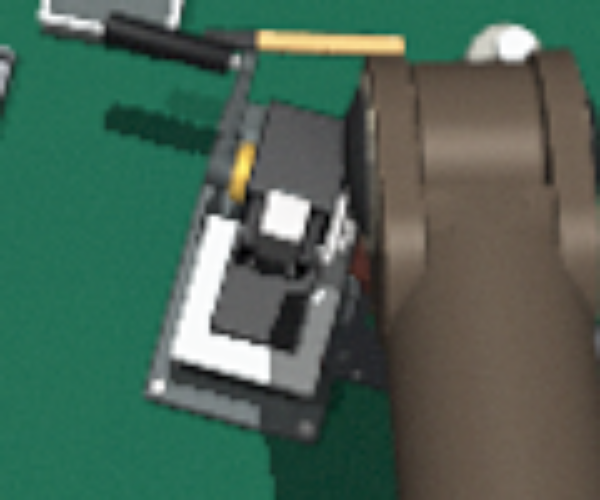

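```bash
python3 -c "
from h import *
def pr(c,p):
    k=r.get_calibration(c); q=np.array(k['R'])@hw(p)+np.array(k['t']); u=np.array(k['intrinsics'])@q; return (u[:2]/u[2]).round(1)
for n,p in dict(tcp=(-44,-71,285.6),knob0=(-15,-71,292),knobm=(-36,-71,296),pin=(-36,-71,234),ramtop=(-33,0,269),shaftend=(0,-71,185),grip=(65.8,104,209)).items(): a=pr('side',p);print(n,a,(a-[190,150])*5)
k=r.get_calibration('side');print(wh(-np.array(k['R']).T@k['t']))
"
```

```text
tcp [234.8 203.1] [224.  265.5]
knob0 [246.6 201.2] [283. 256.]
knobm [237.9 199.5] [239.5 247.5]
pin [239.  220.7] [245.  353.5]
ramtop [242.9 194.1] [264.5 220.5]
shaftend [253.9 237. ] [319.5 435. ]
grip [282.  194.6] [460. 223.]
[  90.01688204 -907.03937106  810.98636707]
```

```bash
python3 -c "
from h import *
def pr(c,p):
    k=r.get_calibration(c); q=np.array(k['R'])@hw(p)+np.array(k['t']); u=np.array(k['intrinsics'])@q; return (u[:2]/u[2]).round(1)
for n,p in dict(tcp=(-44,-71,285.6),tcpb=(-44,-50,285),fing=(-44,-61,330),knob0=(-15,-71,292),pin=(-36,-71,234),ramtop=(-33,0,269)).items(): a=pr('top',p);print(n,a,(a-[250,190])*5)
k=r.get_calibration('top');print(wh(-np.array(k['R']).T@k['t']))
for c in ('side','top'): print(c,r.get_calibration(c)['intrinsics'][0][0])
s=r.sense();print(s)
"
```

```text
tcp [328.7 241.6] [393.5 258. ]
tcpb [322.1 239.8] [360.5 249. ]
fing [326.8 238.8] [384. 244.]
knob0 [331.4 232.3] [407.  211.5]
pin [327.9 241.2] [389.5 256. ]
ramtop [307.1 232.6] [285.5 213. ]
[-244.68470401    2.73153534 1665.22281184]
side 408.8084961801324
top 453.46934505803694
{'time_s': 5.3, 'joints': array([-0.59040299,  0.04015983,  0.5752186 ,  1.87369663, -0.01807579,
        1.23435663, -0.31386322]), 'qd': array([ 0.0043001 ,  0.01767695,  0.00362734, -0.01386543, -0.00137346,
       -0.00220628,  0.00407691]), 'joint_torque': array([-1.16475164e-01, -2.78116214e+01,  6.49508536e-01, -2.99506080e+01,
       -1.57368322e-03,  6.55376748e-02, -6.89362292e-02]), 'eef_pos': array([461.46464041, -29.92270101, 285.87344405]), 'eef_rot': array([ 0.0019164 ,  0.80610162,  0.5917723 , -0.00143026]), 'contact_force': array([-0.96922035, -0.58425096, -0.44891638]), 'torque': array([-0.07545589,  0.06667372,  0.01476191]), 'width': 0.7220358235221395}
```

```bash
python3 -c "
import cv2
im=cv2.imread('pics/s3.png')[150:220,200:310]; cv2.imwrite('pics/s3d.png',cv2.resize(im,None,fx=7,fy=7,interpolation=cv2.INTER_CUBIC))
im=cv2.imread('pics/side1.png')[150:220,200:310]; cv2.imwrite('pics/s1d.png',cv2.resize(im,None,fx=7,fy=7,interpolation=cv2.INTER_CUBIC))
"
```

```text
(no output)
```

View pics/s3d.png

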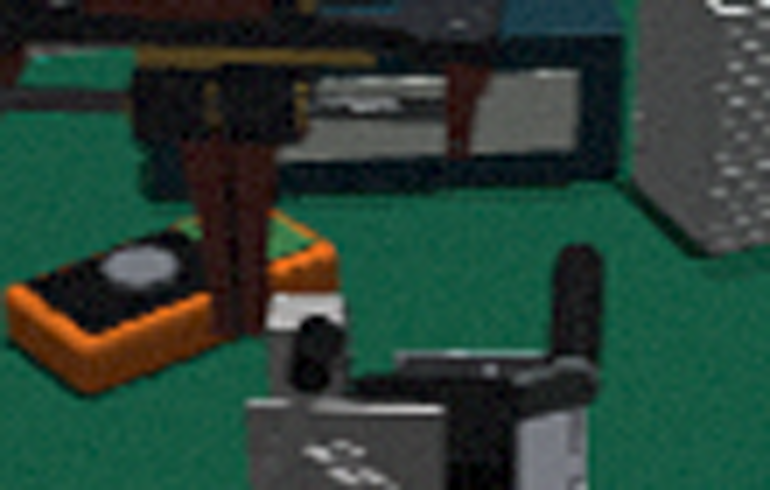

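View pics/s1d.png

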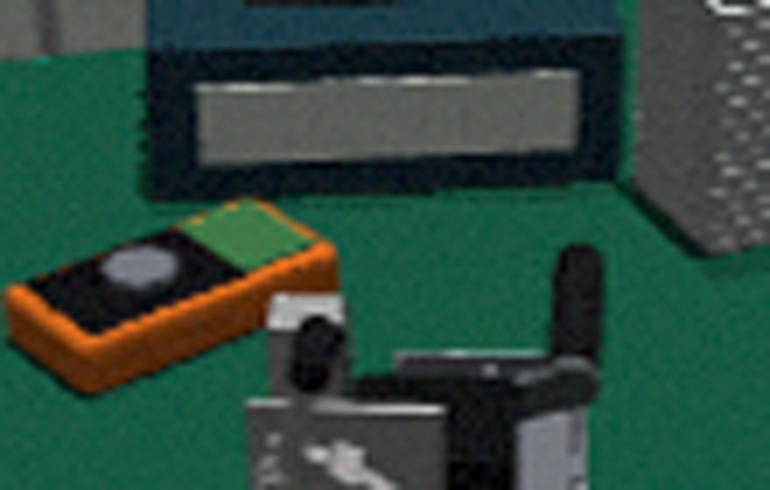

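```bash
python3 -c "
from h import *
def prw(c,p):
    k=r.get_calibration(c); q=np.array(k['R'])@np.array(p)+np.array(k['t']); u=np.array(k['intrinsics'])@q; return (u[:2]/u[2]).round(1)
a=prw('side',(226.3,582,198.6));print('start',a)
# s2: tcp
w=np.array([535.2,-53,353.7]);b=prw('side',w);print('s2',b)
for n,p in (('side0',a),('s2',b)):
    im=cv2.imread(f'pics/{n}.png'); im=cv2.resize(im,None,fx=6,fy=6,interpolation=cv2.INTER_CUBIC); cv2.circle(im,(int(p[0]*6+3),int(p[1]*6+3)),5,(255,255,0),2)
    x,y=int(p[0]*6)-300,int(p[1]*6)-250; cv2.imwrite(f'pics/{n}_m.png',im[y:y+450,max(0,x):x+600])
for z in (330,365,375):
  for x in (-44-80,-44,36):
    for y in (-81,-61,-50): print(x,y,z,((prw('top',hw((x,y,z)))-[250,190])*5).round())
"
```

```text
start [143.1 145.1]
s2 [266.9 179.2]
-124 -81 330 [382. 384.]
-124 -61 330 [348. 374.]
-124 -50 330 [331. 369.]
-44 -81 330 [417. 253.]
-44 -61 330 [384. 244.]
-44 -50 330 [366. 239.]
36 -81 330 [451. 125.]
36 -61 330 [419. 117.]
36 -50 330 [401. 112.]
-124 -81 365 [387. 380.]
-124 -61 365 [353. 370.]
-124 -50 365 [334. 364.]
-44 -81 365 [423. 246.]
-44 -61 365 [389. 237.]
-44 -50 365 [371. 231.]
36 -81 365 [458. 115.]
36 -61 365 [425. 105.]
36 -50 365 [407. 100.]
-124 -81 375 [388. 378.]
-124 -61 375 [354. 368.]
-124 -50 375 [336. 363.]
-44 -81 375 [424. 243.]
-44 -61 375 [391. 234.]
-44 -50 375 [372. 228.]
36 -81 375 [460. 112.]
36 -61 375 [427. 102.]
36 -50 375 [408.  97.]
```

View pics/s2_m.png

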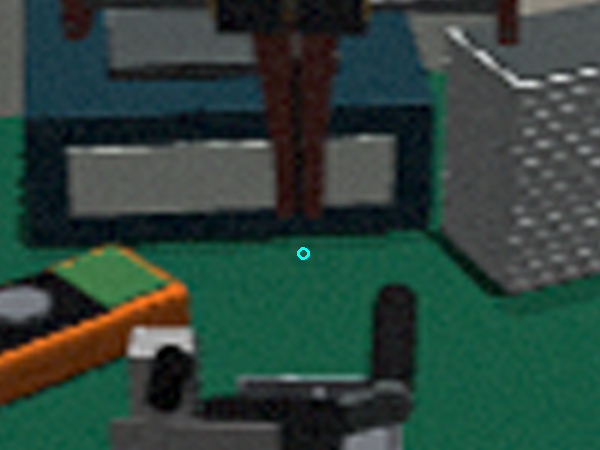

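View pics/side0_m.png

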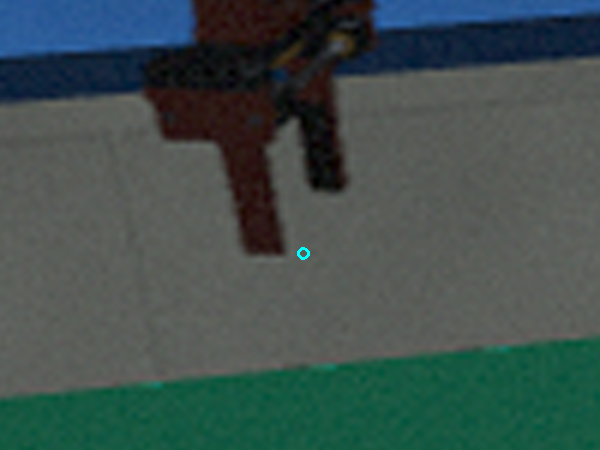

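```bash
python3 -c "
from h import *
def prw(c,p):
    k=r.get_calibration(c); q=np.array(k['R'])@np.array(p)+np.array(k['t']); u=np.array(k['intrinsics'])@q; return (u[:2]/u[2]).round(1)
for c in ('side','top'):
  im=r.capture(c)[:,:,::-1].copy(); cv2.imwrite('pics/%s4.png'%c,im)
  im=cv2.resize(im,None,fx=2,fy=2)
  p=r.sense()['eef_pos']
  L=[[110*np.cos(a),110*np.sin(a),0] for a in np.linspace(0,6.28,40)]
  for q in L+[p]:
    u=prw(c,q)*2+1; cv2.circle(im,(int(u[0]),int(u[1])),2,(255,255,0),-1)
  if c=='side': cv2.imwrite('pics/m_side.png',im[240:840,0:700])
  else: cv2.imwrite('pics/m_top.png',im[340:840,300:900])
"
```

```text
(no output)
```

View pics/m_side.png

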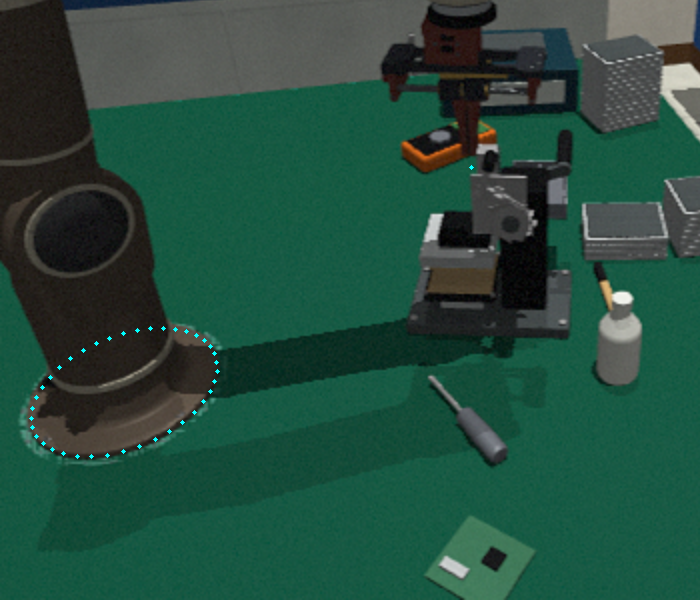

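View pics/m_top.png

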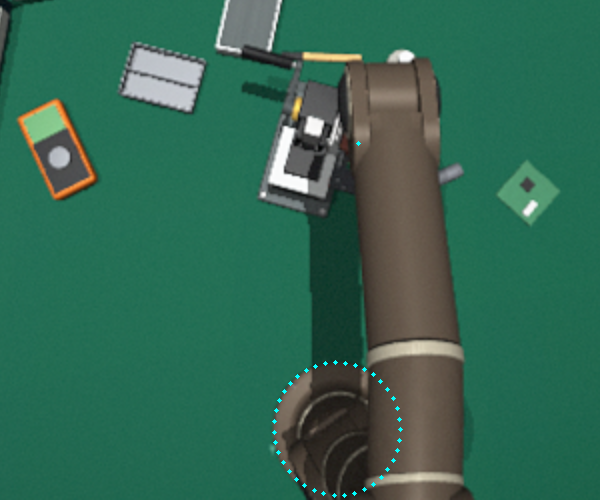

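The side view puts the visible fingertips about 6 px, or 16 mm, above where the reported TCP projects. The base ring and the hoist points both project correctly. The knob at crop (276,252) hasn't moved, so the fingers passed over it. I'll go back and come in lower.

Emit:
carry_out(
  deltas=[
    [0,0,-0.7,0,0,0,1],
    [0,0.8,0,0,0,0,1],
    [0,0.8,0,0,0,0,1],
    [0,0.6,0,0,0,0,1],
    [0,0,0.5,0,0,0,1],
    [0,0,0.5,0,0,0,1],
    [0,0,0.3,0,0,0,1],
  ],
)

```text
time_s: 5.98
eef_pos: [531.9, -52.2, 268.8]
eef_rot: [0.004, 0.806, 0.592, -0.0]
contact_force: [0.8, 0.3, 0.8]
width: 0.4
```

```bash
python3 -c "
from h import *
todelta((-15,-71,270))"
```

```text
t 5.98 tcp hoist [ 30.9 -71.1 268.8] F hoist [0.7 0.6 0.8] w 0.4 rotneeded(tool) [ 0.007  0.006 -0.004] j [-0.51  0.21  0.62  1.75 -0.12  1.21 -0.17]
tool delta mm [ -0.  -45.9  -1.5]
```

Emit:
carry_out(
  deltas=[
    [0,-0.3,0,0,0,0,1],
    [0,-0.3,0,0,0,0,1],
    [0,-0.3,0,0,0,0,1],
    [0,-0.3,0,0,0,0,1],
  ],
)

```text
time_s: 6.32
eef_pos: [495.3, -41.7, 266.8]
eef_rot: [0.005, 0.807, 0.591, -0.003]
contact_force: [3.8, -1.1, 3.4]
width: 0.7
```

```bash
python3 -c "
from h import *
todelta((-15,-71,270))
save('side','s5')
im=cv2.imread('pics/s5.png')[150:270,190:320]; cv2.imwrite('pics/s5c.png',cv2.resize(im,None,fx=5,fy=5))"
```

```text
t 6.32 tcp hoist [ -7.1 -71.9 266.8] F hoist [3.9 0.1 3.4] w 0.7 rotneeded(tool) [ 0.004  0.01  -0.006] j [-0.56  0.13  0.61  1.84 -0.07  1.19 -0.24]
tool delta mm [ 0.8 -7.9 -3.3]
```

View pics/s5c.png

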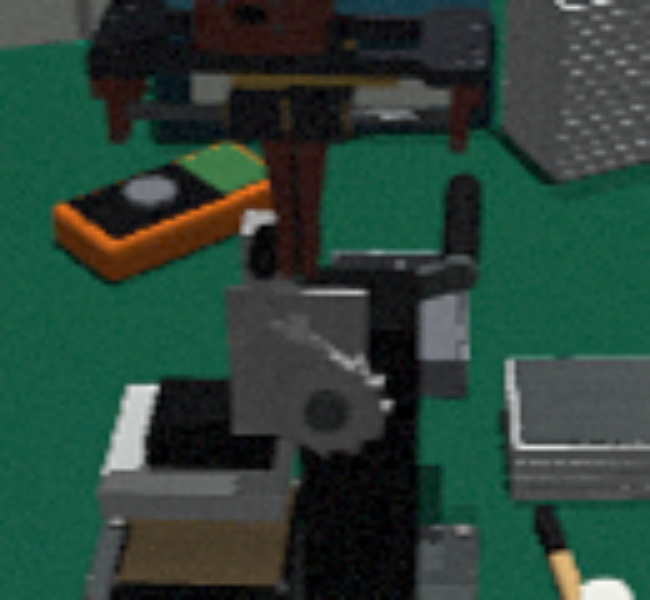

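Contact: the drag reads 3.9 N, and the knob has started left to crop (262,245). I'll keep pushing.

Emit:
carry_out(
  deltas=[
    [0,-0.3,-0.1,0,0,0,1],
    [0,-0.3,-0.05,0,0,0,1],
    [0,-0.3,0,0,0,0,1],
    [0,-0.2,0,0,0,0,1],
  ],
)

```text
time_s: 6.7
eef_pos: [462.4, -30.5, 274.6]
eef_rot: [0.006, 0.806, 0.592, 0.002]
contact_force: [2.7, -1.1, 0.2]
width: -0.1
```

```bash
python3 -c "
from h import *
todelta((-55,-71,270))
save('side','s6')
im=cv2.imread('pics/s6.png')[150:270,190:320]; cv2.imwrite('pics/s6c.png',cv2.resize(im,None,fx=5,fy=5))"
```

```text
t 6.7 tcp hoist [-41.8 -71.  274.6] F hoist [ 3.  -0.3  0.2] w -0.1 rotneeded(tool) [ 0.013  0.005 -0.004] j [-0.6   0.04  0.59  1.9  -0.02  1.2  -0.32]
tool delta mm [ -0.  -13.2   4.4]
```

View pics/s6c.png

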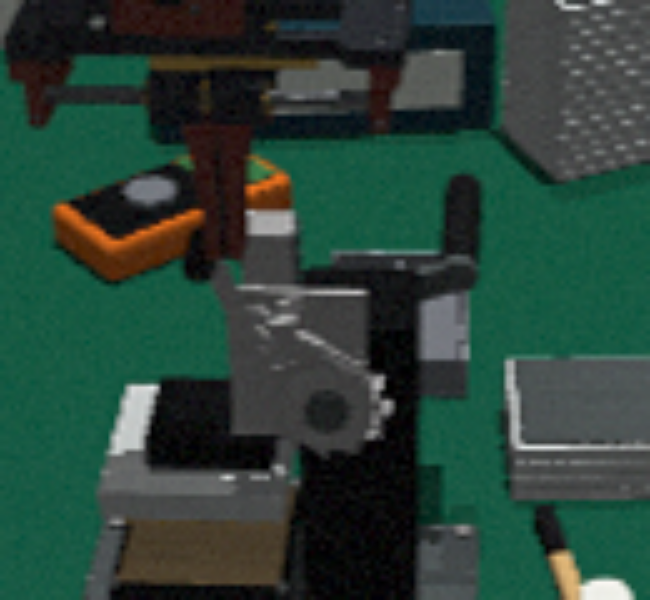

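Emit:
carry_out(
  deltas=[
    [0,-0.25,0.05,0,0,0,1],
    [0,-0.25,0.05,0,0,0,1],
    [0,-0.2,0,0,0,0,1],
  ],
)

```text
time_s: 7.0
eef_pos: [441.0, -23.5, 271.9]
eef_rot: [0.007, 0.806, 0.592, 0.003]
contact_force: [1.9, -1.0, 1.3]
width: 0.2
```

```bash
python3 -c "
from h import *
todelta((-55,-71,270))"
```

```text
t 7.0 tcp hoist [-64.4 -70.7 271.9] F hoist [ 2.1 -0.4  1.3] w 0.2 rotneeded(tool) [ 0.014  0.003 -0.004] j [-0.62 -0.01  0.57  1.95  0.01  1.19 -0.37]
tool delta mm [-0.3  9.4  2. ]
```

```bash
python3 -c "
from h import *
save('side','s7')
im=cv2.imread('pics/s7.png')[150:270,190:320]; cv2.imwrite('pics/s7c.png',cv2.resize(im,None,fx=5,fy=5))"
```

```text
(no output)
```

View pics/s7c.png

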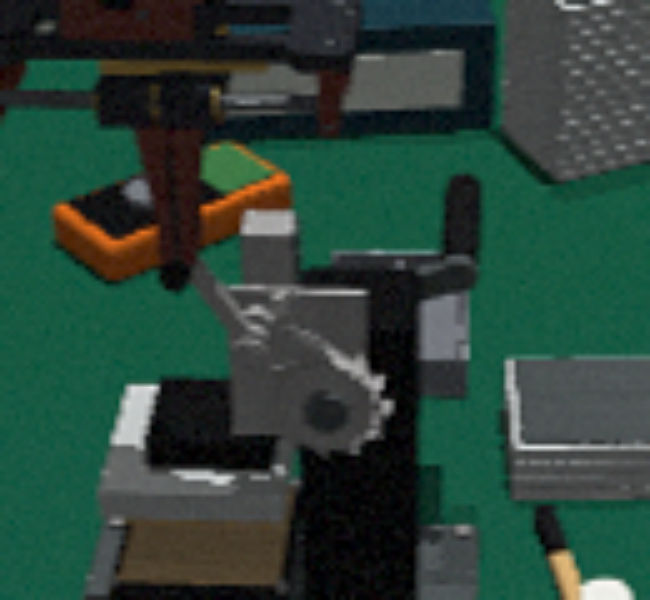

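```bash
python3 -c "
from h import *
k=r.get_calibration('side')
for a in (0,.1,.7,.8,.9,1.0):
    p=(-36+62*np.sin(.35-a),-71,234+62*np.cos(.35-a)); q=np.array(k['R'])@hw(p)+np.array(k['t']); u=np.array(k['intrinsics'])@q; print(a,((u[:2]/u[2]-[190,150])*5).round(), np.round(p))
for d in r.mark_of('lever_knob','side')[:2]: print(d['p'],wh(world('side',d['xyz'])).round(1))
"
```

```text
0 [284. 255.] [-15. -71. 292.]
0.1 [271. 252.] [-21. -71. 294.]
0.7 [196. 253.] [-57. -71. 292.]
0.8 [185. 257.] [-63. -71. 290.]
0.9 [174. 262.] [-68. -71. 287.]
1.0 [164. 267.] [-74. -71. 283.]
0.71 [-74.8 -64.3 287.7]
```

Emit:
carry_out(
  deltas=[
    [0,0.1,-0.6,0,0,0,1],
    [0,0,-1,0,0,0,0.5],
    [0,0,-1,0,0,0,0],
    [0,0,-1,0,0,0,0],
  ],
)

```text
time_s: 7.43
eef_pos: [435.6, -22.9, 376.2]
eef_rot: [0.001, 0.806, 0.592, -0.006]
contact_force: [0.2, 1.3, -0.0]
width: 16.9
```

```bash
python3 -c "
from h import *
todelta((66,104,380))
save('side','s8')
for d in r.mark_of('lever_knob','side')[:2]: print(d['p'],wh(world('side',d['xyz'])).round(1))
im=cv2.imread('pics/s8.png')[150:270,190:320]; cv2.imwrite('pics/s8c.png',cv2.resize(im,None,fx=5,fy=5))"
```

```text
t 7.43 tcp hoist [-69.7 -71.7 376.2] F hoist [-0.2  1.3 -0. ] w 16.9 rotneeded(tool) [-0.005  0.011 -0.002] j [-0.64 -0.06  0.55  1.75  0.04  1.45 -0.4 ]
tool delta mm [176.  135.2  -6.4]
0.72 [-73.3 -63.5 287.7]
0.48 [-0.8  0.5 -1.4]
```

View pics/s8c.png

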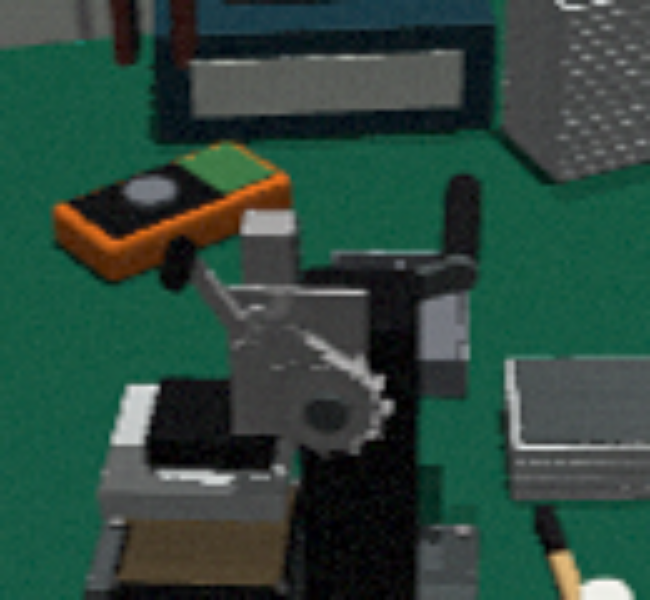

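```bash
python3 -c "
from h import *
k=r.get_calibration('side')
for d in r.cut_out('lever_knob','side')[:2]:
    m=np.array(d['pixels']); ys,xs=np.nonzero(m); print(d['p'],m.sum(),xs.mean(),ys.mean(),xs.min(),xs.max(),ys.min(),ys.max())
g=cv2.imread('pics/s8.png').max(2); sub=g[194:212,218:236]; print(sub)
for a in (.8,.85,.9):
  for y in (-86,-71,-56):
    p=(-36+62*np.sin(.35-a),y,234+62*np.cos(.35-a)); q=np.array(k['R'])@hw(p)+np.array(k['t']); u=np.array(k['intrinsics'])@q; print(a,y,(u[:2]/u[2]).round(1))
"
```

```text
0.64 153 233.79084967320262 208.0261437908497 223 248 198 217
0.23 124 301.3709677419355 260.7016129032258 296 306 251 272
[[ 14  26  39  50 173 234 213 198 162 134 121 106 100  95  87  86  93  94]
 [ 55  82 178 223 200 178 148 128 112  98  96  97  93  79  83  84  90  87]
 [225 210 192 155 134 127 105  97  99  89  84  84  82  81  83  83  85  83]
 [172 146 128 114 101  99  80  39  11  50  72  87  80  87  87  83  62  33]
 [120 107  95  99 102  70  12  19  10   9  31  66  85  74  49  36  55  80]
 [ 94  89  81  80  78  47  14   5   7  23   1  32  28  60  80  83  79  90]
 [ 84  78  82  92  69  15  20   8  25  14  15  52  80  85  92  93  92  94]
 [ 85  83  88  90  62  14  14  15  11  18  15  60  85  90  94  94  94  90]
 [ 88  85  84  75  50  16  11  10  18  15  28  57  77  83  89  95  89  87]
 [ 82  65  41  28  20  15  19  19   8  17  30  54  70  82  94  89  88  90]
 [ 30  58  83  65  20  15  14  15   1  16  49  65  62 116 129  92  89  87]
 [ 81  86  92  74   4  11  14   6   9   9  51  60  63 101 118  98  88  89]
 [ 92  90  93  76  37  10  14  17  11  44  59  66  60  60 101 117  95  92]
 [ 92  91  90  94  68  15  12  12  35  78  92  73  63  65  71 104 102 112]
 [ 88  90  87  91  95  93  62  49  74  93  92  78  66  67  67  90 119  90]
 [ 90  94  92  91  91  90  95  93  94  87  89  89  76  64  63  63  96 115]
 [ 88  90  91  91  88  89  87  92  93  92  89  93  83  70  69  66  60 101]
 [ 90  91  92  89  92  87  92  90  92  93  91  91  92  86  69  64  64  71]]
0.8 -86 [226.  204.6]
0.8 -71 [226.9 201.4]
0.8 -56 [227.8 198.1]
0.85 -86 [224.9 205.1]
0.85 -71 [225.8 201.8]
0.85 -56 [226.7 198.6]
0.9 -86 [223.8 205.6]
0.9 -71 [224.7 202.3]
0.9 -56 [225.7 199.1]
```

Knob centre is about (225.2,202.3). Angle 0.9 predicts (224.7,202.3), so the lever is at or very near its stop. One more low push will confirm the stop by force.

Emit:
carry_out(
  deltas=[
    [0,0.7,0,0,0,0,1],
    [0,0.5,0.8,0,0,0,1],
    [0,0,1,0,0,0,1],
    [0,0,1,0,0,0,1],
    [0,0,0.6,0,0,0,1],
    [0,0,0.2,0,0,0,1],
  ],
)

```text
time_s: 8.08
eef_pos: [469.1, -34.4, 259.4]
eef_rot: [0.0, 0.805, 0.593, -0.007]
contact_force: [0.1, -0.0, -0.5]
width: 0.5
```

```bash
python3 -c "
from h import *
todelta((-50,-71,264))"
```

```text
t 8.08 tcp hoist [-34.3 -72.8 259.4] F hoist [ 0.1  0.  -0.5] w 0.5 rotneeded(tool) [-0.008  0.011 -0.002] j [-0.59  0.09  0.61  1.89 -0.05  1.18 -0.27]
tool delta mm [  1.7 -15.7  -4.5]
```

Emit:
carry_out(
  deltas=[
    [0,-0.25,0,0,0,0,1],
    [0,-0.25,0,0,0,0,1],
    [0,-0.2,0,0,0,0,1],
  ],
)

```text
time_s: 8.33
eef_pos: [452.9, -30.2, 258.0]
eef_rot: [0.005, 0.806, 0.592, -0.005]
contact_force: [41.7, -9.8, -27.5]
width: 0.9
```

```bash
python3 -c "
from h import *
st()"
```

```text
t 8.33 tcp hoist [-51.  -73.6 258. ] F hoist [ 42.7   3.  -27.5] w 0.9 rotneeded(tool) [ 0.002  0.014 -0.004] j [-0.61  0.05  0.59  1.94 -0.01  1.17 -0.32]
```

The stop is confirmed at 43 N. Now I back off and travel over to the crank handle with the jaws open.

Emit:
carry_out(
  deltas=[
    [0,0.4,-0.3,0,0,0,1],
    [0,0.4,-0.8,0,0,0,1],
    [0,0,-1,0,0,0,0.5],
    [0,0,-1,0,0,0,0],
    [0.5,0.4,-1,0,0,0,0],
    [1,0.6,-0.3,0,0,0,-0.4],
    [1,0.6,0,0,0,0,-0.4],
    [1,0.6,0,0,0,0,-0.4],
    [1,0.6,0,0,0,0,-0.4],
    [1,0.6,0,0,0,0,-0.4],
  ],
)

```text
time_s: 9.17
eef_pos: [622.1, 89.4, 416.2]
eef_rot: [0.009, 0.809, 0.588, 0.009]
contact_force: [0.0, -0.9, 1.1]
width: 50.4
```

```bash
python3 -c "
from h import *
todelta((66,106,260))
for c in ('side','top'):
  save(c,c+'9')
  for t in ('crank_grip','lever_knob'):
    for d in r.mark_of(t,c)[:1]: print(c,t,d['p'],wh(world(c,d['xyz'])).round(1))
  for d in r.find_in('crank_grip',c)[:2]: print('find',c,d['p'],wh(world(c,d['xyz'])).round(1))
im=cv2.imread('pics/side9.png')[100:240,180:340]; cv2.imwrite('pics/s9c.png',cv2.resize(im,None,fx=4,fy=4))
im=cv2.imread('pics/top9.png')[150:290,230:390]; cv2.imwrite('pics/t9c.png',cv2.resize(im,None,fx=4,fy=4))"
```

```text
t 9.17 tcp hoist [ 75.2  90.8 416.2] F hoist [ 0.3 -0.8  1.1] w 50.4 rotneeded(tool) [ 0.025 -0.005 -0.013] j [-0.62  0.34  0.58  1.27 -0.18  1.56 -0.38]
tool delta mm [ 14.4 -13.2 156. ]
side crank_grip 0.6 [ 69.7 109.1 206.9]
side lever_knob 0.54 [-73.4 -65.7 291. ]
find side 0.62 [ 39.3 302.5  14.7]
top lever_knob 0.62 [-69.  -70.7 283.3]
```

View pics/s9c.png

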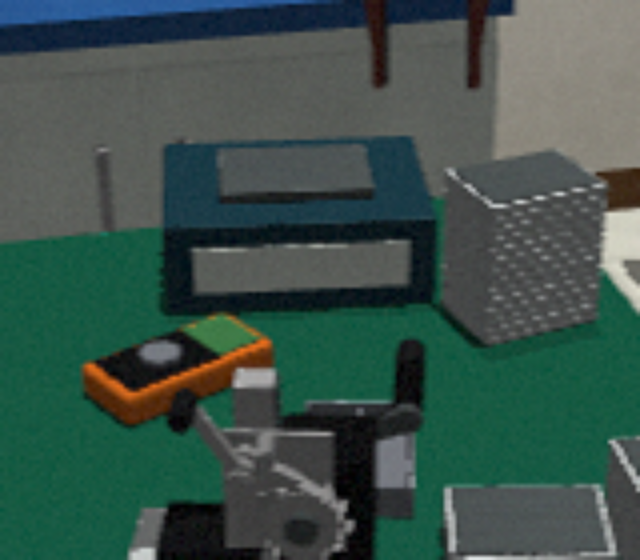

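View pics/t9c.png

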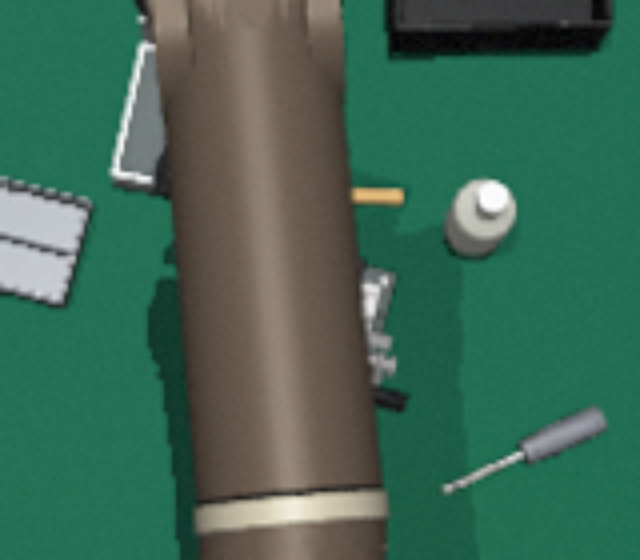

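The lever stands over at crop (182,410). The handle is at (408,370), with the open fingers above it. I line up and go down.

Emit:
carry_out(
  deltas=[
    [0.4,-0.3,0.7,0.1,0,-0.1,-0.4],
    [0.1,-0.1,1,0.1,0,0,-0.4],
    [0,0,1,0,0,0,-0.4],
    [0,0,1,0,0,0,-0.4],
    [0,0,0.8,0,0,0,-0.4],
    [0,0,0.3,0,0,0,-0.4],
    [0,0,0,0,0,0,-0.4],
  ],
)

```text
time_s: 10.15
eef_pos: [612.7, 100.2, 275.1]
eef_rot: [-0.001, 0.808, 0.589, 0.009]
contact_force: [-0.2, 0.5, -0.0]
width: 61.6
```

```bash
python3 -c "
from h import *
todelta((66,106,180))
save('side','s10')
im=cv2.imread('pics/s10.png')[130:230,210:330]; cv2.imwrite('pics/s10c.png',cv2.resize(im,None,fx=6,fy=6))"
```

```text
t 10.15 tcp hoist [ 63.   98.3 275.1] F hoist [-0.4  0.4 -0. ] w 61.6 rotneeded(tool) [ 0.009 -0.015 -0.01 ] j [-0.63  0.37  0.55  1.54 -0.21  1.27 -0.36]
tool delta mm [ 6.3  2.1 95.3]
```

View pics/s10c.png

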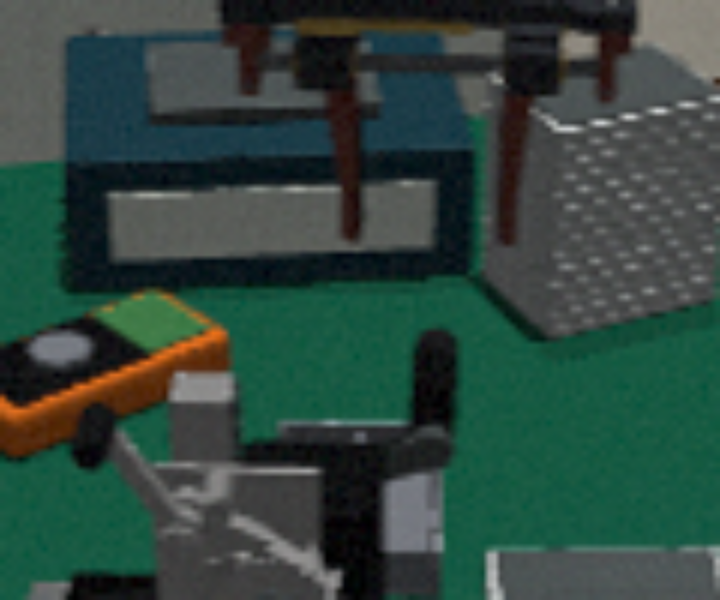

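Emit:
carry_out(
  deltas=[
    [0.2,0.1,0.8,0.1,-0.1,-0.1,-0.4],
    [0,0,0.8,0,0,0,-0.4],
    [0,0,0.8,0,0,0,-0.4],
    [0,0,0.5,0,0,0,-0.4],
    [0,0,0.1,0,0,0,-0.4],
  ],
)

```text
time_s: 10.62
eef_pos: [625.0, 105.3, 196.6]
eef_rot: [0.001, 0.805, 0.593, 0.01]
contact_force: [-0.3, 0.0, 0.3]
width: 61.4
```

```bash
python3 -c "
from h import *
todelta((66,104,180))
save('side','s11')
im=cv2.imread('pics/s11.png')[130:230,210:330]; cv2.imwrite('pics/s11c.png',cv2.resize(im,None,fx=6,fy=6))"
```

```text
t 10.62 tcp hoist [ 73.2 106.8 196.6] F hoist [-0.3 -0.1  0.3] w 61.4 rotneeded(tool) [ 0.013 -0.015  0.001] j [-0.61  0.45  0.52  1.62 -0.25  1.12 -0.32]
tool delta mm [-3.1 -7.4 16.4]
```

View pics/s11c.png

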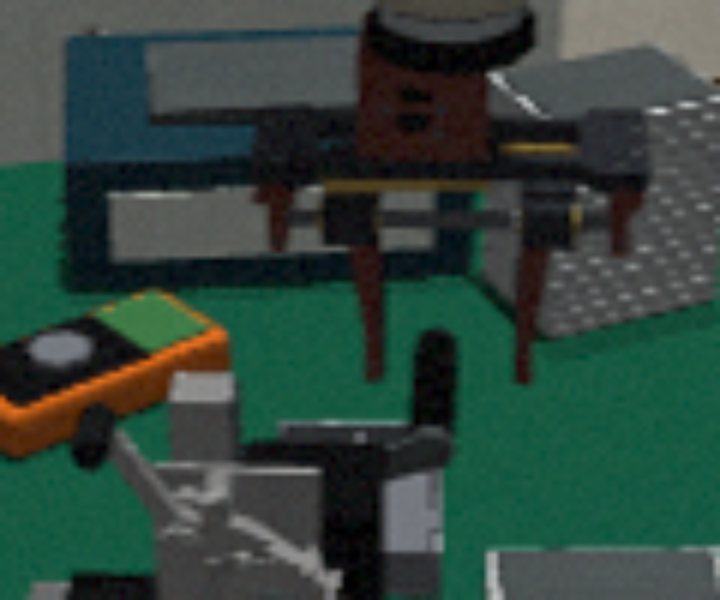

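Tips are level with the handle's middle at crop row 380 and sit 7 mm too far +x. I go down another 18 mm and centre.

Emit:
carry_out(
  deltas=[
    [-0.1,-0.25,0.3,0.1,-0.1,0,-0.4],
    [0,0,0.3,0,0,0,-0.4],
    [0,0,0,0,0,0,0.1],
    [0,0,0,0,0,0,0.3],
  ],
)

```text
time_s: 11.0
eef_pos: [619.5, 104.9, 183.5]
eef_rot: [0.001, 0.805, 0.593, 0.004]
contact_force: [0.8, -0.6, 0.6]
width: 51.5
```

```bash
python3 -c "
from h import *
todelta((66,104,178))
save('side','s12')
im=cv2.imread('pics/s12.png')[130:230,210:330]; cv2.imwrite('pics/s12c.png',cv2.resize(im,None,fx=6,fy=6))"
```

```text
t 11.0 tcp hoist [ 68.2 104.8 183.5] F hoist [ 0.9 -0.4  0.6] w 51.5 rotneeded(tool) [ 0.006 -0.006  0.   ] j [-0.61  0.46  0.52  1.64 -0.25  1.1  -0.32]
tool delta mm [-0.8 -2.2  5.5]
```

View pics/s12c.png

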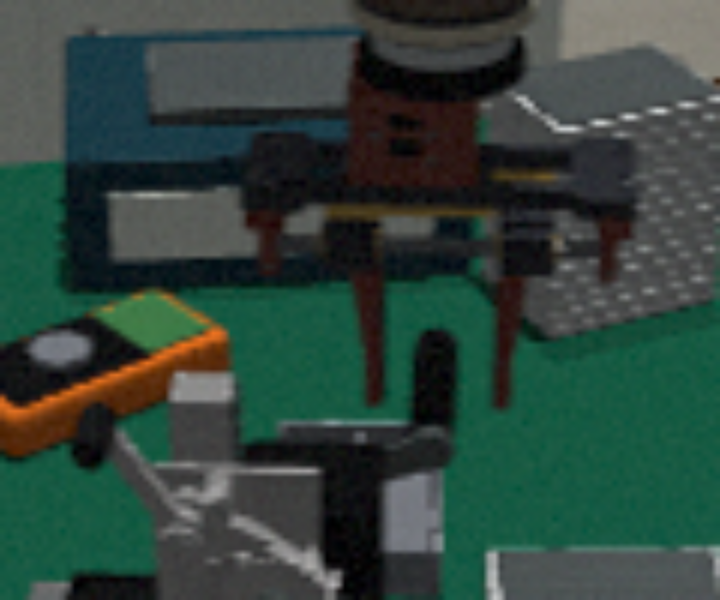

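Emit:
carry_out(
  deltas=[
    [0,-0.1,0.25,0,0,0,0.3],
    [0,0,0,0,0,0,0.4],
    [0,0,0,0,0,0,0.5],
    [0,0,0,0,0,0,0.6],
    [0,0,0,0,0,0,0.7],
  ],
)

```text
time_s: 11.47
eef_pos: [617.6, 105.9, 176.7]
eef_rot: [0.001, 0.805, 0.593, 0.006]
contact_force: [0.3, -0.7, -0.9]
width: 21.4
```

```bash
python3 -c "
from h import *
st()"
```

```text
t 11.47 tcp hoist [ 66.  105.2 176.7] F hoist [ 0.6 -0.6 -0.9] w 21.4 rotneeded(tool) [ 0.009 -0.007  0.   ] j [-0.62  0.46  0.52  1.66 -0.25  1.08 -0.32]
```

Emit:
carry_out(
  deltas=[
    [0,0,0,0,0,0,1],
    [0,0,0,0,0,0,1],
    [0,0,0,0,0,0,1],
  ],
)

```text
time_s: 11.72
eef_pos: [617.6, 105.9, 176.7]
eef_rot: [0.001, 0.805, 0.593, 0.006]
contact_force: [0.2, 0.1, -1.2]
width: 21.5
```

```bash
python3 -c "
from h import *
st()"
```

```text
t 11.72 tcp hoist [ 66.  105.2 176.7] F hoist [ 0.2  0.2 -1.2] w 21.5 rotneeded(tool) [ 0.009 -0.007  0.   ] j [-0.62  0.46  0.52  1.66 -0.25  1.08 -0.32]
```

Emit:
carry_out(
  deltas=[
    [0,0.03,0.11,0,0,0,1],
    [0,0.03,0.11,0,0,0,1],
  ],
)

```text
time_s: 11.88
eef_pos: [619.4, 105.3, 171.1]
eef_rot: [0.001, 0.805, 0.593, 0.006]
contact_force: [-2.8, 0.1, 5.6]
width: 21.1
```

```bash
cat >> h.py <<'E'
def ang(zo=32.2):
    s,_=st(); p=wh(s['eef_pos']); x,z=p[0],p[2]+zo-185; t=np.arctan2(z,x)
    f=json.load(open('fit.json')); c,sn=np.cos(f[2]),np.sin(f[2]); F=np.array(s['contact_force']); fx=c*F[0]+sn*F[1]
    print('crank',round(t-.349,3),'rad',round(np.hypot(x,z),1),'Ftan(+ = load driving)',round(-fx*np.sin(t)+F[2]*np.cos(t),1),'Frad',round(fx*np.cos(t)+F[2]*np.sin(t),1))
    return t
E
python3 -c "
from h import *
ang()"
```

```text
t 11.88 tcp hoist [ 67.9 105.2 171.1] F hoist [-2.7 -0.7  5.6] w 21.1 rotneeded(tool) [ 0.009 -0.008  0.   ] j [-0.61  0.47  0.52  1.66 -0.26  1.07 -0.32]
crank -0.086 rad 70.3 Ftan(+ = load driving) 6.1 Frad -1.2
```

Emit:
carry_out(
  deltas=[
    [0,0.02,0.1,0,0,0,1],
    [0,0.02,0.1,0,0,0,1],
  ],
)

```text
time_s: 12.05
eef_pos: [620.7, 104.9, 165.5]
eef_rot: [0.001, 0.805, 0.593, 0.006]
contact_force: [-3.6, -0.6, 5.0]
width: 21.4
```

```bash
python3 -c "
from h import *
ang()
save('side','s13')
im=cv2.imread('pics/s13.png')[180:260,220:320]; cv2.imwrite('pics/s13c.png',cv2.resize(im,None,fx=7,fy=7,interpolation=cv2.INTER_CUBIC))
im=cv2.imread('pics/s11.png')[180:260,220:320]; cv2.imwrite('pics/s11d.png',cv2.resize(im,None,fx=7,fy=7,interpolation=cv2.INTER_CUBIC))"
```

```text
t 12.05 tcp hoist [ 69.2 105.2 165.5] F hoist [-3.2 -1.6  5. ] w 21.4 rotneeded(tool) [ 0.009 -0.009  0.   ] j [-0.61  0.47  0.51  1.66 -0.26  1.06 -0.31]
crank -0.167 rad 70.4 Ftan(+ = load driving) 5.5 Frad -2.3
```

View pics/s13c.png

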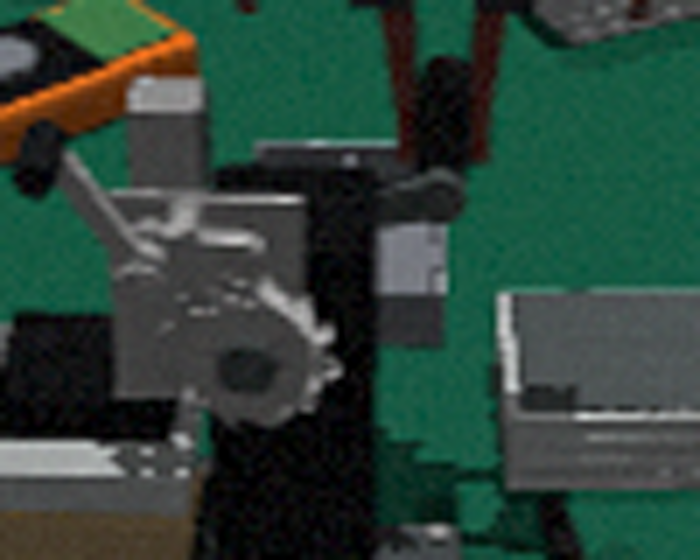

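View pics/s11d.png

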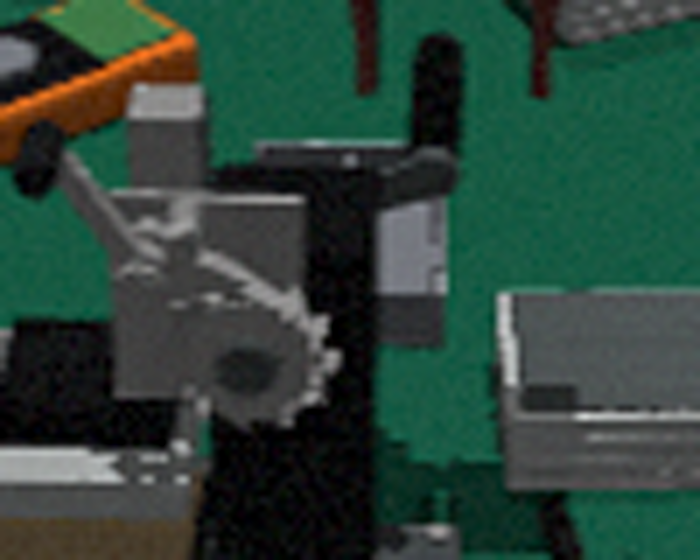

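The pawl has sprung out: it is now a raised bar at crop (230,240), clear of the teeth. The hand carries about 5.5 N. I start turning back slowly.

```bash
cat >> h.py <<'E'
def plan(s,n,zo=32.2):
    t=ang(zo); p=wh(r.sense()['eef_pos']); x,z=p[0],p[2]+zo-185; ex=70*np.array([np.cos(t),np.sin(t)])-[x,z]; out=[]
    for i in range(n):
        t2=t+s/70; d=70*np.array([np.cos(t2)-np.cos(t),np.sin(t2)-np.sin(t)])+ex/n; t=t2
        out.append([0,round(d[0]/30,3),round(-d[1]/30,3),0,0,0,1])
    print(out)
E
python3 -c "
from h import *
plan(2.5,8)"
```

```text
t 12.1 tcp hoist [ 69.3 105.2 165. ] F hoist [-1.1 -0.8  4.6] w 21.5 rotneeded(tool) [ 0.009 -0.009  0.   ] j [-0.61  0.47  0.51  1.66 -0.26  1.06 -0.31]
crank -0.174 rad 70.3 Ftan(+ = load driving) 4.7 Frad -0.3
[[0, np.float64(-0.017), np.float64(-0.082), 0, 0, 0, 1], [0, np.float64(-0.02), np.float64(-0.081), 0, 0, 0, 1], [0, np.float64(-0.023), np.float64(-0.08), 0, 0, 0, 1], [0, np.float64(-0.026), np.float64(-0.079), 0, 0, 0, 1], [0, np.float64(-0.029), np.float64(-0.078), 0, 0, 0, 1], [0, np.float64(-0.032), np.float64(-0.077), 0, 0, 0, 1], [0, np.float64(-0.034), np.float64(-0.076), 0, 0, 0, 1], [0, np.float64(-0.037), np.float64(-0.075), 0, 0, 0, 1]]
```

Emit:
carry_out(
  deltas=[
    [0,-0.017,-0.08,0,0,0,1],
    [0,-0.02,-0.08,0,0,0,1],
    [0,-0.023,-0.08,0,0,0,1],
    [0,-0.026,-0.08,0,0,0,1],
    [0,-0.03,-0.08,0,0,0,1],
    [0,-0.032,-0.077,0,0,0,1],
  ],
)

```text
time_s: 12.6
eef_pos: [615.9, 106.4, 180.8]
eef_rot: [0.001, 0.805, 0.593, 0.006]
contact_force: [-2.1, -0.4, 3.3]
width: 21.4
```

```bash
python3 -c "
from h import *
plan(2.5,12)"
```

```text
t 12.6 tcp hoist [ 64.3 105.2 180.8] F hoist [-1.9 -1.   3.3] w 21.4 rotneeded(tool) [ 0.008 -0.009  0.   ] j [-0.62  0.45  0.52  1.66 -0.25  1.09 -0.33]
crank 0.062 rad 70.1 Ftan(+ = load driving) 3.8 Frad -0.4
[[0, np.float64(-0.035), np.float64(-0.076), 0, 0, 0, 1], [0, np.float64(-0.038), np.float64(-0.074), 0, 0, 0, 1], [0, np.float64(-0.04), np.float64(-0.073), 0, 0, 0, 1], [0, np.float64(-0.043), np.float64(-0.072), 0, 0, 0, 1], [0, np.float64(-0.045), np.float64(-0.07), 0, 0, 0, 1], [0, np.float64(-0.048), np.float64(-0.068), 0, 0, 0, 1], [0, np.float64(-0.05), np.float64(-0.067), 0, 0, 0, 1], [0, np.float64(-0.053), np.float64(-0.065), 0, 0, 0, 1], [0, np.float64(-0.055), np.float64(-0.063), 0, 0, 0, 1], [0, np.float64(-0.057), np.float64(-0.061), 0, 0, 0, 1], [0, np.float64(-0.059), np.float64(-0.059), 0, 0, 0, 1], [0, np.float64(-0.061), np.float64(-0.057), 0, 0, 0, 1]]
```

Emit:
carry_out(
  deltas=[
    [0,-0.035,-0.076,0,0,0,1],
    [0,-0.038,-0.074,0,0,0,1],
    [0,-0.04,-0.073,0,0,0,1],
    [0,-0.043,-0.072,0,0,0,1],
    [0,-0.045,-0.07,0,0,0,1],
    [0,-0.048,-0.068,0,0,0,1],
    [0,-0.05,-0.067,0,0,0,1],
    [0,-0.053,-0.065,0,0,0,1],
    [0,-0.055,-0.063,0,0,0,1],
    [0,-0.057,-0.061,0,0,0,1],
    [0,-0.059,-0.059,0,0,0,1],
    [0,-0.061,-0.057,0,0,0,1],
  ],
)

```text
time_s: 13.6
eef_pos: [595.7, 112.6, 207.3]
eef_rot: [-0.0, 0.805, 0.593, 0.005]
contact_force: [-2.7, 1.5, 2.3]
width: 21.3
```

```bash
python3 -c "
from h import *
plan(2.5,12)"
```

```text
t 13.6 tcp hoist [ 43.1 105.1 207.3] F hoist [-3.   0.6  2.3] w 21.3 rotneeded(tool) [ 0.005 -0.009  0.001] j [-0.65  0.39  0.53  1.67 -0.22  1.13 -0.36]
crank 0.553 rad 69.5 Ftan(+ = load driving) 3.8 Frad -0.1
[[0, np.float64(-0.065), np.float64(-0.052), 0, 0, 0, 1], [0, np.float64(-0.067), np.float64(-0.049), 0, 0, 0, 1], [0, np.float64(-0.069), np.float64(-0.047), 0, 0, 0, 1], [0, np.float64(-0.07), np.float64(-0.044), 0, 0, 0, 1], [0, np.float64(-0.072), np.float64(-0.042), 0, 0, 0, 1], [0, np.float64(-0.073), np.float64(-0.039), 0, 0, 0, 1], [0, np.float64(-0.075), np.float64(-0.036), 0, 0, 0, 1], [0, np.float64(-0.076), np.float64(-0.034), 0, 0, 0, 1], [0, np.float64(-0.077), np.float64(-0.031), 0, 0, 0, 1], [0, np.float64(-0.078), np.float64(-0.028), 0, 0, 0, 1], [0, np.float64(-0.079), np.float64(-0.025), 0, 0, 0, 1], [0, np.float64(-0.08), np.float64(-0.022), 0, 0, 0, 1]]
```

Emit:
carry_out(
  deltas=[
    [0,-0.065,-0.052,0,0,0,1],
    [0,-0.067,-0.05,0,0,0,1],
    [0,-0.069,-0.047,0,0,0,1],
    [0,-0.07,-0.044,0,0,0,1],
    [0,-0.072,-0.042,0,0,0,1],
    [0,-0.073,-0.039,0,0,0,1],
    [0,-0.075,-0.036,0,0,0,1],
    [0,-0.076,-0.034,0,0,0,1],
    [0,-0.077,-0.031,0,0,0,1],
    [0,-0.078,-0.028,0,0,0,1],
    [0,-0.079,-0.025,0,0,0,1],
    [0,-0.08,-0.022,0,0,0,1],
  ],
)

```text
time_s: 14.6
eef_pos: [565.2, 121.8, 221.0]
eef_rot: [-0.002, 0.805, 0.594, 0.003]
contact_force: [-4.4, 1.0, 1.8]
width: 21.4
```

```bash
python3 -c "
from h import *
plan(2.5,12)"
```

```text
t 14.6 tcp hoist [ 11.2 104.9 221. ] F hoist [-4.5 -0.3  1.8] w 21.4 rotneeded(tool) [ 0.001 -0.008  0.001] j [-0.7   0.33  0.53  1.72 -0.19  1.14 -0.41]
crank 1.059 rad 69.1 Ftan(+ = load driving) 4.8 Frad 1.0
[[0, np.float64(-0.082), np.float64(-0.014), 0, 0, 0, 1], [0, np.float64(-0.082), np.float64(-0.012), 0, 0, 0, 1], [0, np.float64(-0.083), np.float64(-0.009), 0, 0, 0, 1], [0, np.float64(-0.083), np.float64(-0.006), 0, 0, 0, 1], [0, np.float64(-0.083), np.float64(-0.003), 0, 0, 0, 1], [0, np.float64(-0.083), np.float64(0.0), 0, 0, 0, 1], [0, np.float64(-0.083), np.float64(0.003), 0, 0, 0, 1], [0, np.float64(-0.082), np.float64(0.006), 0, 0, 0, 1], [0, np.float64(-0.082), np.float64(0.009), 0, 0, 0, 1], [0, np.float64(-0.082), np.float64(0.012), 0, 0, 0, 1], [0, np.float64(-0.081), np.float64(0.015), 0, 0, 0, 1], [0, np.float64(-0.08), np.float64(0.018), 0, 0, 0, 1]]
```

Emit:
carry_out(
  deltas=[
    [0,-0.08,-0.014,0,0,0,1],
    [0,-0.08,-0.012,0,0,0,1],
    [0,-0.08,-0.009,0,0,0,1],
    [0,-0.08,-0.006,0,0,0,1],
    [0,-0.08,-0.003,0,0,0,1],
    [0,-0.08,0,0,0,0,1],
    [0,-0.08,0.003,0,0,0,1],
    [0,-0.08,0.006,0,0,0,1],
  ],
)

```text
time_s: 15.27
eef_pos: [542.7, 128.6, 220.8]
eef_rot: [-0.003, 0.805, 0.594, 0.001]
contact_force: [-5.0, 1.7, -0.0]
width: 21.5
```

```bash
python3 -c "
from h import *
plan(2,6)"
```

```text
t 15.27 tcp hoist [-12.3 104.7 220.8] F hoist [-5.3  0.2 -0. ] w 21.5 rotneeded(tool) [-0.004 -0.006  0.002] j [-0.74  0.3   0.53  1.76 -0.17  1.13 -0.45]
crank 1.401 rad 69.1 Ftan(+ = load driving) 5.2 Frad 0.9
[[0, np.float64(-0.066), np.float64(0.008), 0, 0, 0, 1], [0, np.float64(-0.066), np.float64(0.01), 0, 0, 0, 1], [0, np.float64(-0.065), np.float64(0.011), 0, 0, 0, 1], [0, np.float64(-0.065), np.float64(0.013), 0, 0, 0, 1], [0, np.float64(-0.064), np.float64(0.015), 0, 0, 0, 1], [0, np.float64(-0.064), np.float64(0.017), 0, 0, 0, 1]]
```

Emit:
carry_out(
  deltas=[
    [0,-0.065,0.008,0,0,0,1],
    [0,-0.065,0.01,0,0,0,1],
    [0,-0.065,0.012,0,0,0,1],
  ],
)

```text
time_s: 15.52
eef_pos: [534.8, 131.0, 218.8]
eef_rot: [-0.004, 0.804, 0.594, 0.0]
contact_force: [-4.9, 1.1, -0.1]
width: 21.5
```

```bash
python3 -c "
from h import *
plan(2,4)"
```

```text
t 15.52 tcp hoist [-20.5 104.6 218.8] F hoist [-5.  -0.4 -0.1] w 21.5 rotneeded(tool) [-0.007 -0.005  0.002] j [-0.74  0.29  0.53  1.78 -0.17  1.12 -0.46]
crank 1.523 rad 69.1 Ftan(+ = load driving) 4.8 Frad 1.4
[[0, np.float64(-0.066), np.float64(0.014), 0, 0, 0, 1], [0, np.float64(-0.065), np.float64(0.015), 0, 0, 0, 1], [0, np.float64(-0.064), np.float64(0.017), 0, 0, 0, 1], [0, np.float64(-0.064), np.float64(0.019), 0, 0, 0, 1]]
```

Emit:
carry_out(
  deltas=[
    [0,-0.066,0.014,0,0,0,1],
    [0,-0.065,0.016,0,0,0,1],
  ],
)

```text
time_s: 15.68
eef_pos: [529.4, 132.6, 216.9]
eef_rot: [-0.005, 0.804, 0.594, -0.001]
contact_force: [-5.3, 1.1, -1.9]
width: 21.3
```

```bash
python3 -c "
from h import *
plan(2,2)"
```

```text
t 15.68 tcp hoist [-26.1 104.6 216.9] F hoist [-5.4 -0.5 -1.9] w 21.3 rotneeded(tool) [-0.009 -0.004  0.002] j [-0.75  0.28  0.53  1.79 -0.17  1.12 -0.46]
crank 1.609 rad 69.2 Ftan(+ = load driving) 5.7 Frad 0.2
[[0, np.float64(-0.066), np.float64(0.014), 0, 0, 0, 1], [0, np.float64(-0.066), np.float64(0.016), 0, 0, 0, 1]]
```

Emit:
carry_out(
  deltas=[
    [0,-0.064,0.018,0,0,0,1],
    [0,-0.063,0.02,0,0,0,1],
  ],
)

```text
time_s: 15.85
eef_pos: [524.2, 134.1, 214.5]
eef_rot: [-0.006, 0.804, 0.594, -0.002]
contact_force: [-5.0, 1.2, -3.5]
width: 21.3
```

```bash
python3 -c "
from h import *
plan(2,2)"
```

```text
t 15.85 tcp hoist [-31.6 104.5 214.5] F hoist [-5.1 -0.3 -3.5] w 21.3 rotneeded(tool) [-0.011 -0.003  0.003] j [-0.76  0.28  0.53  1.8  -0.16  1.11 -0.47]
crank 1.695 rad 69.3 Ftan(+ = load driving) 6.2 Frad -0.8
[[0, np.float64(-0.064), np.float64(0.021), 0, 0, 0, 1], [0, np.float64(-0.063), np.float64(0.023), 0, 0, 0, 1]]
```

Still full load (about 5–6 N), so I continue in small steps.

Emit:
carry_out(
  deltas=[
    [0,-0.062,0.025,0,0,0,1],
    [0,-0.061,0.027,0,0,0,1],
  ],
)

```text
time_s: 16.02
eef_pos: [520.0, 135.4, 212.1]
eef_rot: [-0.006, 0.804, 0.594, -0.002]
contact_force: [-2.3, 0.3, -2.3]
width: 21.2
```

```bash
python3 -c "
from h import *
plan(2,2)"
```

```text
t 16.02 tcp hoist [-35.9 104.5 212.1] F hoist [-2.3 -0.3 -2.3] w 21.2 rotneeded(tool) [-0.012 -0.003  0.003] j [-0.76  0.27  0.53  1.81 -0.16  1.11 -0.48]
crank 1.766 rad 69.3 Ftan(+ = load driving) 3.1 Frad -0.8
[[0, np.float64(-0.062), np.float64(0.026), 0, 0, 0, 1], [0, np.float64(-0.061), np.float64(0.028), 0, 0, 0, 1]]
```

Emit:
carry_out(
  deltas=[
    [0,-0.06,0.028,0,0,0,1],
  ],
)

```text
time_s: 16.1
eef_pos: [518.8, 135.7, 211.3]
eef_rot: [-0.005, 0.804, 0.594, -0.002]
contact_force: [-0.6, 0.6, -1.8]
width: 21.4
```

```bash
python3 -c "
from h import *
plan(2,2)"
```

```text
t 16.1 tcp hoist [-37.2 104.4 211.3] F hoist [-0.7  0.4 -1.8] w 21.4 rotneeded(tool) [-0.01  -0.003  0.003] j [-0.77  0.27  0.53  1.82 -0.16  1.1  -0.48]
crank 1.788 rad 69.3 Ftan(+ = load driving) 1.6 Frad -1.2
[[0, np.float64(-0.062), np.float64(0.027), 0, 0, 0, 1], [0, np.float64(-0.061), np.float64(0.029), 0, 0, 0, 1]]
```

Load falling, so the pins are on the board. One more short step.

Emit:
carry_out(
  deltas=[
    [0,-0.055,0.027,0,0,0,1],
  ],
)

```text
time_s: 16.18
eef_pos: [518.0, 136.0, 210.7]
eef_rot: [-0.004, 0.804, 0.594, -0.001]
contact_force: [-1.0, -0.5, -1.2]
width: 21.7
```

```bash
python3 -c "
from h import *
plan(2,2)"
```

```text
t 16.18 tcp hoist [-38.1 104.5 210.7] F hoist [-0.8 -0.8 -1.2] w 21.7 rotneeded(tool) [-0.008 -0.003  0.002] j [-0.77  0.27  0.53  1.82 -0.16  1.1  -0.48]
crank 1.803 rad 69.3 Ftan(+ = load driving) 1.4 Frad -0.6
[[0, np.float64(-0.062), np.float64(0.028), 0, 0, 0, 1], [0, np.float64(-0.06), np.float64(0.029), 0, 0, 0, 1]]
```

Emit:
carry_out(
  deltas=[
    [0,0,0,0,0,0,1],
  ],
)

```text
time_s: 16.27
eef_pos: [518.3, 135.9, 210.8]
eef_rot: [-0.004, 0.804, 0.594, -0.001]
contact_force: [-1.7, 0.9, -1.4]
width: 21.3
```

```bash
python3 -c "
from h import *
plan(2,2)"
```

```text
t 16.27 tcp hoist [-37.8 104.5 210.8] F hoist [-1.9  0.3 -1.4] w 21.3 rotneeded(tool) [-0.007 -0.004  0.002] j [-0.77  0.27  0.53  1.82 -0.16  1.1  -0.48]
crank 1.799 rad 69.2 Ftan(+ = load driving) 2.3 Frad -0.2
[[0, np.float64(-0.062), np.float64(0.026), 0, 0, 0, 1], [0, np.float64(-0.061), np.float64(0.028), 0, 0, 0, 1]]
```

Emit:
carry_out(
  deltas=[
    [0,-0.06,0.028,0,0,0,1],
    [0,-0.03,0.015,0,0,0,1],
  ],
)

```text
time_s: 16.43
eef_pos: [517.3, 136.2, 210.2]
eef_rot: [-0.003, 0.805, 0.594, 0.001]
contact_force: [0.3, -0.1, -1.4]
width: 21.5
```

```bash
python3 -c "
from h import *
plan(2,2)"
```

```text
t 16.43 tcp hoist [-38.8 104.5 210.2] F hoist [ 0.3 -0.  -1.4] w 21.5 rotneeded(tool) [-0.004 -0.005  0.001] j [-0.77  0.26  0.53  1.83 -0.15  1.09 -0.49]
crank 1.816 rad 69.3 Ftan(+ = load driving) 0.5 Frad -1.3
[[0, np.float64(-0.062), np.float64(0.028), 0, 0, 0, 1], [0, np.float64(-0.061), np.float64(0.029), 0, 0, 0, 1]]
```

Emit:
carry_out(
  deltas=[
    [0,0,0,0,0,0,1],
  ],
)

```text
time_s: 16.52
eef_pos: [517.6, 136.2, 210.3]
eef_rot: [-0.003, 0.805, 0.594, 0.001]
contact_force: [-1.1, 0.1, -2.0]
width: 21.5
```

```bash
python3 -c "
from h import *
plan(2,2)"
```

```text
t 16.52 tcp hoist [-38.5 104.5 210.3] F hoist [-1.1 -0.2 -2. ] w 21.5 rotneeded(tool) [-0.003 -0.005  0.001] j [-0.77  0.26  0.53  1.83 -0.15  1.09 -0.49]
crank 1.811 rad 69.2 Ftan(+ = load driving) 2.0 Frad -1.0
[[0, np.float64(-0.062), np.float64(0.027), 0, 0, 0, 1], [0, np.float64(-0.061), np.float64(0.029), 0, 0, 0, 1]]
```

Emit:
carry_out(
  deltas=[
    [0,-0.06,0.03,0,0,0,1],
  ],
)

```text
time_s: 16.6
eef_pos: [516.7, 136.4, 209.7]
eef_rot: [-0.002, 0.805, 0.594, 0.002]
contact_force: [1.6, -0.3, -2.6]
width: 21.5
```

```bash
python3 -c "
from h import *
for i in range(6):
    ang(); r.capture('side')" | grep crank
```

```text
crank 1.828 rad 69.3 Ftan(+ = load driving) 0.1 Frad -3.1
crank 1.834 rad 69.3 Ftan(+ = load driving) 0.0 Frad -3.2
crank 1.833 rad 69.3 Ftan(+ = load driving) -0.4 Frad -3.5
crank 1.834 rad 69.3 Ftan(+ = load driving) 0.3 Frad -4.0
crank 1.834 rad 69.3 Ftan(+ = load driving) -0.1 Frad -3.9
crank 1.834 rad 69.3 Ftan(+ = load driving) -0.4 Frad -4.0
```

Net tangential force is zero while holding, so the weight is on the pins. I release and go up.

Emit:
carry_out(
  deltas=[
    [0,0,0,0,0,0,0.3],
    [0,0,0,0,0,0,0.2],
    [0,0,0,0,0,0,0],
    [0,0,0,0,0,0,-0.2],
    [0,0,0,0,0,0,-0.2],
  ],
)

```text
time_s: 17.32
eef_pos: [515.9, 137.2, 210.2]
eef_rot: [-0.003, 0.805, 0.594, 0.001]
contact_force: [0.1, -0.9, -0.4]
width: 50.4
```

```bash
python3 -c "
from h import *
st()
save('side','s14')
im=cv2.imread('pics/s14.png')[130:280,180:330]; cv2.imwrite('pics/s14c.png',cv2.resize(im,None,fx=4,fy=4,interpolation=cv2.INTER_CUBIC))"
```

```text
t 17.32 tcp hoist [-40.5 105.  210.2] F hoist [ 0.3 -0.8 -0.4] w 50.4 rotneeded(tool) [-0.004 -0.006  0.001] j [-0.77  0.26  0.52  1.83 -0.15  1.09 -0.49]
```

View pics/s14c.png

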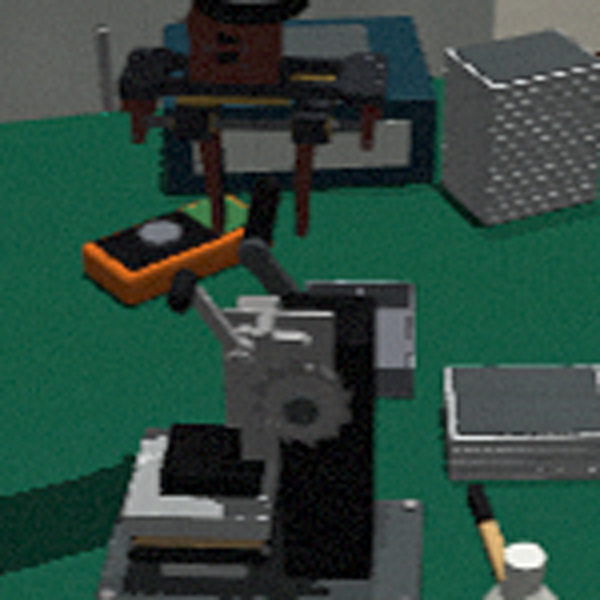

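The head now rests on the board, around crop (190,490). The pawl is still out, the lever over, and the handle at (262,210) sits free between the open fingers. I retract straight up.

Emit:
carry_out(
  deltas=[
    [0,0,-0.4,0,0,0,-0.2],
    [0,0,-0.6,0,0,0,-0.2],
    [0,0,-1,0,0,0,-0.2],
    [0,0,-1,0,0,0,-0.2],
    [0,0,-1,0,0,0,-0.2],
    [1,0,-0.8,0,0,0,-0.2],
    [1,0,0,0,0,0,-0.2],
    [1,0,0,0,0,0,-0.2],
    [1,0,0,0,0,0,-0.2],
    [1,0,0,0,0,0,-0.2],
    [0,0,0,0,0,0,-0.2],
  ],
)

```text
time_s: 18.28
eef_pos: [561.0, 283.1, 363.9]
eef_rot: [-0.005, 0.806, 0.592, 0.002]
contact_force: [-1.0, 0.9, -0.8]
width: 52.8
```

```bash
python3 -c "
from h import *
st()
for c in ('side','top'):
  save(c,c+'15')
  for t in ('crank_grip','lever_knob','pinhead'):
    for d in r.mark_of(t,c)[:1]:
      p=wh(world(c,d['xyz'])); print(c,t,d['p'],p.round(1), (np.arctan2(p[2]-185,p[0])-.349).round(3) if t=='crank_grip' else '')
im=cv2.imread('pics/side15.png')[130:280,180:330]; cv2.imwrite('pics/s15c.png',cv2.resize(im,None,fx=4,fy=4,interpolation=cv2.INTER_CUBIC))
k=r.get_calibration('side')
for a in (1.75,1.8,1.834,1.88,1.93):
  for y in (61,147):
    p=(70*np.cos(.349+a),y,185+70*np.sin(.349+a)); q=np.array(k['R'])@hw(p)+np.array(k['t']); u=np.array(k['intrinsics'])@q; print(a,y,((u[:2]/u[2]-[180,130])*4).round())
"
```

```text
t 18.28 tcp hoist [-40.6 257.7 363.9] F hoist [-1.2  0.5 -0.8] w 52.8 rotneeded(tool) [-0.005 -0.01  -0.004] j [-0.88  0.35  0.5   1.36 -0.18  1.47 -0.7 ]
side crank_grip 0.57 [-35.6 109.5 239.1] 1.805
side lever_knob 0.58 [-72.2 -66.5 287.6] 
side pinhead 0.95 [-75.7   3.6  58.3] 
top crank_grip 0.75 [-44.1 101.6 244.7] 1.857
top lever_knob 0.45 [-69.2 -71.8 282.3] 
top pinhead 0.89 [-75.5   0.   62.7] 
1.75 61 [260. 241.]
1.75 147 [272. 182.]
1.8 61 [255. 243.]
1.8 147 [268. 184.]
1.834 61 [253. 244.]
1.834 147 [266. 185.]
1.88 61 [249. 247.]
1.88 147 [262. 187.]
1.93 61 [245. 249.]
1.93 147 [259. 190.]
```

View pics/s15c.png

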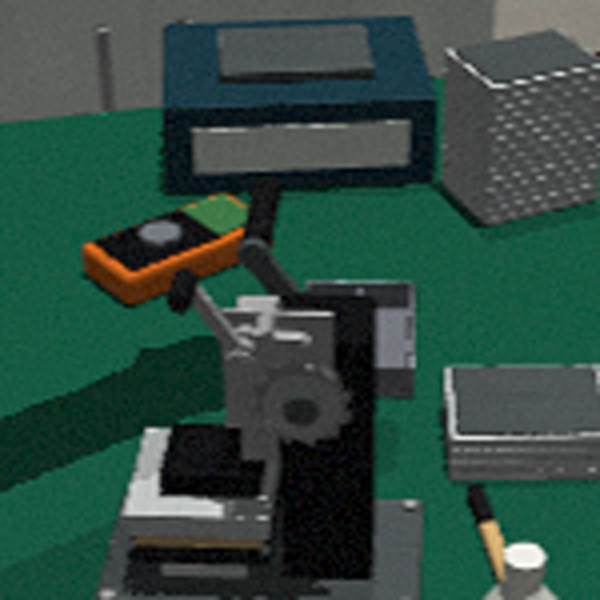

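Nothing moved after release: the crank is still at about 1.83 rad, the lever is over and the pawl is out.

```bash
python3 -c "
from rig import r
print(r.close_job(), r.sense()['time_s'])"
```

```text
the job is handed in; nothing more can be done
the job is handed in; nothing more can be done
```

The pin head is down on the board with its own weight on the pins, the crank is free, and the job was handed in at about 18.4 s of the 64 s allowed.

- **Lever:** I threw it right over. My first push passed above the knob without touching it, because the fingertips show about 16 mm higher in the pictures than the reported TCP. I came in lower, and a second push confirmed the end stop. That push peaked at about 43 N on the fingertips, more than I meant to apply. It was not the arm or the gripper's body, which are limited to 40 N.
- **Pawl:** I gripped the handle and wound up about 0.17 rad, well under a tooth. The side picture showed the pawl sprung out.
- **Lowering:** I turned the crank back at about 0.5 rad/s, held in the gripper the whole way. The load stayed around 4–6 N until about 1.70 rad, then fell as the pins met the board. It reached zero at 1.83 rad, and I let go there. From first contact to there the head sank about 2.6 mm, against about 2.4 mm expected for 2.2 kg.

**Last checks:** after I let go and drew back, both cameras put the crank at 1.81–1.86 rad, so it did not move. The lever was still over, the pawl still out and the robot clear. The bystanders visible in the last side picture looked unmoved. The board's seat height was not measured, so full weight on the pins is judged from the handle force and the crank angle.

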